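Set out the bench for a heel repair

TASK

Set out the bench for the next heel repair, in this order: first stand the open tin of brass nails on the middle of the round cork pad and the red polish tin on the middle of the square blue pad (either tin first), then slide the tan heel lift out from under the stack in the green dispenser and lay it flat on the bench midway between the two pads, and last put the yellow wax puck centrally on top of the red tin. The other heel lifts must drop and stay in the dispenser, the green tin stays where it is, and the tins are kept upright.

Things in the scene. Friction and masses are not known exactly. Their poses are not given: they have to be found in the camera images.
- nail_tin_center (a point): Loose open round steel tin with brass nails fixed inside: 56 mm diameter, 30 mm high, about 0.1 kg. The point is its centre, 15 mm above its underside; z is up.
- red_tin_center (a point): Loose closed round polish tin with a red lid (steel ring and red centre on top): 60 mm diameter, 24 mm high, flat top, about 0.09 kg. The point is its centre, 12 mm above its underside; z is up.
- wax_center (a point): Loose yellow wax puck, 36 mm diameter, 20 mm high, rigid, about 0.025 kg. The point is its centre, 10 mm above its underside; z is up.
- tan_lift_center (a point): Loose rigid tan D-shaped plate, 80 long (x) x 50 wide (y) x 10 mm (z up), straight end at -x; the point is its middle. Bottom of three in the dispenser, axes parallel to it, underside 12 mm above the bench. Its straight end stands 31 mm out of the front slot, where its long sides can be gripped from above; it slides out along the dispenser's -x and is free after 55 mm.
- top_lift_center (a point): Upper of two loose black heel lifts, shaped like the tan one, that lie one on the other upon it inside the dispenser and drop when it is drawn out; both stay there. The point is its middle, 37 mm above the bench at the start and 27 mm when the stack has dropped.
- green_tin_center (a point): Loose closed tin like the red one (60 mm diameter, 24 mm high) but with a green lid; not wanted, leave it where it is. The point is its centre, 12 mm above its underside.
- cork_pad: Round cork pad, 84 mm diameter, 3 mm thick, fixed to the bench. The origin is at the centre of its underside, on the bench. Its x axis lies along the line through the centres of the two pads (either way); the pads' centres are always 230 mm apart.
- blue_pad: Square blue pad, 82 mm by 82 mm, 3 mm thick, fixed to the bench. The origin is at the centre of its underside, on the bench.
- dispenser: Green open-topped box on a 12 mm dark steel base, fixed to the bench: 90 mm long (x) by 59 mm wide (y), walls 3 mm thick reaching 50 mm above the bench. Its front (-x, towards the robot) wall has a slot 13 mm high above the base, tall enough for one lift. The origin is at the centre of its underside.
Mind the look-alikes: they are no part of the job. Leave any turquoise look-alike of the part that bears tan_lift_center alone.

How it is judged (in metres and radians):
On the way, in this order (a step that is already met when the one before it is completed fails the run):
1. the nail tin stands on the cork pad and the red tin on the blue pad (horizontal distance between nail_tin_center and cork_pad below 0.012 m and height (world z) of nail_tin_center between 0.0155 and 0.022 m and angle between each of nail_tin_center, red_tin_center's own z axis and vertical below 0.1 rad and horizontal distance between red_tin_center and blue_pad below 0.012 m and height (world z) of red_tin_center between 0.0125 and 0.019 m), for 0.2 s.
2. the tan lift lies on the bench midway between the pads and the black lifts have dropped in the dispenser (horizontal distance between tan_lift_center and cork_pad below 0.13 m and horizontal distance between tan_lift_center and blue_pad below 0.13 m and y of tan_lift_center in the frame of cork_pad between -0.015 and 0.015 m and height (world z) of tan_lift_center below 0.008 m and angle between tan_lift_center's own z axis and vertical below 0.1 rad and z of top_lift_center in the frame of dispenser between 0.0235 and 0.0305 m and horizontal distance between top_lift_center and dispenser below 0.01 m and angle between top_lift_center's own z axis and vertical below 0.08 rad), for 0.2 s.
3. the wax stands on the red tin (horizontal distance between wax_center and red_tin_center below 0.01 m and z of wax_center in the frame of red_tin_center between 0.019 and 0.026 m and angle between wax_center's own z axis and vertical below 0.1 rad), for 0.2 s.
At the end, for the whole second after the job is handed in: Nail tin upright on the cork pad, red tin on the blue pad, each within 12 mm of centre; tan lift flat on the bench within 15 mm of midway, along and across the pads' line; both black lifts flat in the dispenser, one step lower; wax on the red tin within 10 mm of centre; all released and at rest (all of step 1 and all of step 2 and all of step 3 and linear speed of each of nail_tin, red_tin, tan_lift, wax, top_lift below 0.02 m/s and angular speed of each of nail_tin, red_tin, tan_lift, wax, top_lift below 0.2 rad/s); the robot touches nothing.
It fails at once if the green tin is shifted by more than 25 mm (distance of green_tin_center from where it was at the start of the episode above 0.025 m).
It fails at once if the upper lifts leave the dispenser (horizontal distance between top_lift_center and dispenser above 0.025 m or z of top_lift_center in the frame of dispenser above 0.047 m).
It fails at once if a tin is tipped (angle between any of nail_tin_center, red_tin_center's own z axis and vertical above 0.5 rad).
It also fails if it takes over 112 s, if anything falls off the work surface, if the arm or the gripper's body presses on something with over 40 N, if the wrist force passes 120 N, or if a joint passes its speed limit or range.

ROBOT

A 6-joint arm with a two-finger parallel gripper is mounted at the origin on the work surface. World frame = base frame: x ahead of the robot, y to its left, z up, the work surface at z = 0. Lengths are in m, angles in degrees, forces in N, time in s.
With the tool pointing down it reaches from about 0.3 to 0.75 m from the base axis. Payload 8.5 kg.
Tool frame: the origin (TCP) lies at the very end of the fingers, on their centre line; the grasp point (between the pads) lies 19 mm behind it (bot.tcp_to_grasp is the distance from the TCP to the grasp point, in m); z points along the fingers, y is the line along which they close (so a half turn about z gives the same grasp; the last joint's range is limited). The gripper opens to 88 mm and grips with 3 to 60 N. Pads are 18 mm wide; open, the fingers measure 123 mm over their backs; the gripper's body (75 mm by 187 mm) begins 45 mm behind the grasp point.
Start: joints at [-81.148, 21.807, 74.336, -0, 83.858, -12.336], TCP at [0.199, -0.513, 0.239] pointing down, gripper open.
Joint ranges: [-178.18, 178.18], [-50.72, 133.34], [12.68, 142.11], [-81.47, 261.47], [9.98, 163.14], [-165.26, 165.26]. Speed limits (degrees/s): [136.94, 136.94, 180, 180, 180, 180].

INTERFACE

Orientations are given as a 3x3 rotation matrix whose columns are the frame's x, y, z axes.
In Python, from cell import bot gives the robot as it stands.
- The arm moves only by the tool carry_out, never from a script. Its argument "moves" is a list of rows, each an object of numbers: "dx", "dy", "dz": the shift along the tool's x, y, z in m; "wx", "wy", "wz": the turn, a rotation vector about the tool's x, y, z in degrees; "fingers": the gripper command: -1 is fully open, 1 is shut, values between are in proportion. In form: [{"dx": .., "dy": .., "dz": .., "wx": .., "wy": .., "wz": .., "fingers": ..}, ...]. A call has 1 to 10 rows; each row is the pose to reach, as a shift and turn from the pose commanded when the call began, along the tool's axes at that moment; what a row does not reach only later rows make up. A row lasts 1/12 s, in which the tool goes at most 41.7 mm and 7.16 degrees, less where a joint would pass 70% of its speed; a pose out of reach is approached as far as the arm can. A call with a gripper value outside its range is refused whole. The fingers move at their own pace and stop on an object; "force" is the grip in N (left out, the last holds). Time passes only in rows, so rows that repeat a pose let the fingers close. It gives the time, the measured TCP pose, the force, the opening and the grip force at its end, in the units of the state.
- bot.sense(): the state, without advancing time (a new reading comes with each control period).
- bot.snapshot(name): name is "scene" or "side" or "wrist"; returns a dict with "pixels" (480x640x3 uint8, red, green, blue), "fx", "fy", "cx", "cy" (pixels), "k1" (the pictures are not rectified: a ray, as slopes to the right and down, at radius r is drawn at 1 + k1 r^2 times it, then the intrinsics apply), "R" (3x3) and "t" (3): a world point X has camera coordinates R X + t; the wrist camera has in their place "T_tool_cam" (4x4, takes a point from camera to tool coordinates, whose origin is the TCP and whose axes are the flange's). Camera axes: x right, y down, z forward; pixel columns grow to the right and rows downward; lengths in m; the calibration is good to about 2 mm. A picture is of the moment at which its call begins: read the wrist's pose just before it. There is no depth.
- bot.sign_off(): hands the job in; it is judged then, once.
The state is a dict: "t": time; "qpos": joint angles; "qd": joint speeds; "joint_torque": joint torques, N m; "tcp_pos": TCP position; "ee_rot": TCP orientation; "ft_force": force on the tool from outside, world axes, zero at the start; "wrist_torque": the same for the moment, N m; "finger_gap": finger opening in m; "finger_force": force on a finger pad.
Only numpy, scipy, OpenCV 4.12 (cv2) and the standard library are available. Lean on these libraries where they do the work, as an engineer would, in place of code of your own. Each camera call takes 0.05 s, during which the arm holds its last target. There are 200 camera calls.

## Working session

There is one attempt and no reset: what is moved stays moved. The work goes in short steps, Python scripts to look and compute and a tool call to move; the robot and the scene stay as the last step left them, time stands still between calls to the robot, and variables do not carry over. Pictures are saved under pics/ and viewed, at most 14 in all, crops included, and the job is handed in when it is done.

Besides the shell and the picture viewer there is one more tool, called in YAML: its name, and indented under it one key for each argument. carry_out: Moves the arm, as the interface text tells. Its arguments: {"type":"object","properties":{"moves":{"type":"array"},"force":{"type":"number"}},"required":["moves"]}

```bash
mkdir -p pics; ls
python3 - <<'E'
from cell import bot
import cv2
s=bot.sense();print(s['tcp_pos'],s['ee_rot'],s['finger_gap'],bot.tcp_to_grasp)
for n in("scene","side"):
    p=bot.snapshot(n);cv2.imwrite(f"pics/{n}0.png",p["pixels"][:,:,::-1])
    print(n,{k:v for k,v in p.items() if k!="pixels"})
E
```

```text
pics
[ 0.19872979 -0.5125488   0.23812502] [[ 9.32396027e-01  3.61438208e-01 -2.65029018e-04]
 [ 3.61438202e-01 -9.32394956e-01  1.43980786e-03]
 [ 2.73289852e-04 -1.43826274e-03 -9.99998928e-01]] 0.08842304262135152 0.0187
scene {'fx': 564.5356953282067, 'fy': 564.5356953282067, 'cx': 320.5690964105209, 'cy': 241.1895825171947, 'k1': -0.15199536196815527, 'R': array([[-0.82424523,  0.56590504, -0.01926899],
       [ 0.3456549 ,  0.47591229, -0.80872133],
       [-0.44848913, -0.67324511, -0.58787628]]), 't': array([ 0.52449686, -0.17124382,  1.41115667])}
side {'fx': 519.4488701556437, 'fy': 519.4488701556437, 'cx': 323.3693809532747, 'cy': 242.26315626126262, 'k1': 0.01910308009924779, 'R': array([[-0.96795576, -0.25027079,  0.02064417],
       [-0.15242884,  0.5202234 , -0.84031724],
       [ 0.19956728, -0.81653667, -0.54170173]]), 't': array([0.61738313, 0.14875076, 0.84448914])}
```

View pics/scene0.png

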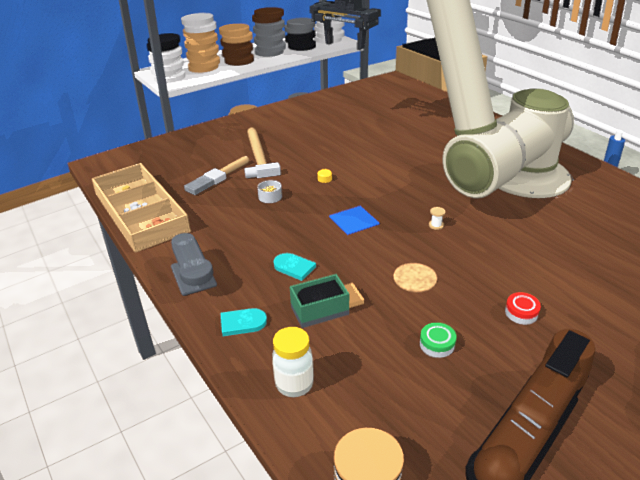

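View pics/side0.png

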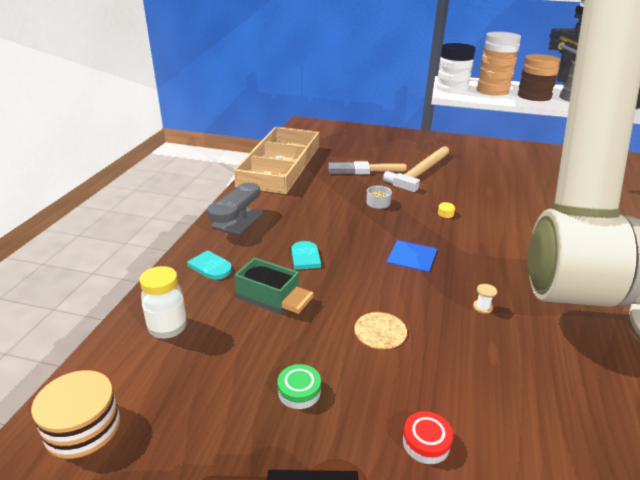

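The scene view shows the nail tin (269,191), red tin (523,306), green tin (438,339), cork (415,277), blue pad (354,220), wax (325,176), and dispenser (320,298) with its tan tongue (355,295). The side view shows the same things at: nail tin (378,197), red (428,436), green (299,384), cork (380,330), blue (412,256), wax (446,210), dispenser (267,285), tongue (298,299).

```bash
cat > h.py <<'E'
import numpy as np, cv2
from cell import bot
def ray(p,uv,s=None):
    """world origin and directions of pixels uv"""
    K=np.array([[p["fx"],0,p["cx"]],[0,p["fy"],p["cy"]],[0,0,1]])
    x=cv2.undistortPoints(np.float64(uv).reshape(-1,1,2),K,np.array([p["k1"],0,0,0])).reshape(-1,2)
    # drawn = slope*(1+k1 r^2): OpenCV's model
    d=np.c_[x,np.ones(len(x))]
    if "R" in p: return -p["R"].T@p["t"], d@p["R"]
    T=p["T_tool_cam"];Rw=np.array(s["ee_rot"])
    return np.array(s["tcp_pos"])+Rw@T[:3,3], d@(Rw@T[:3,:3]).T
def plane(p,uv,z,s=None):
    o,d=ray(p,uv,s); return o+d*((z-o[2])/d[:,2])[:,None]
def mask(p,lo,hi,box=None):
    h=cv2.cvtColor(p["pixels"],cv2.COLOR_RGB2HSV); m=cv2.inRange(h,np.array(lo),np.array(hi))
    if box is not None:
        k=np.zeros_like(m); x0,y0,x1,y1=box; k[y0:y1,x0:x1]=255; m&=k
    return m
def big(m):
    c,_=cv2.findContours(m,cv2.RETR_EXTERNAL,cv2.CHAIN_APPROX_NONE); return max(c,key=cv2.contourArea).reshape(-1,2)
def circ(P):
    """circle fit in the plane"""
    A=np.c_[P[:,:2],np.ones(len(P))]; c=np.linalg.lstsq(A,(P[:,:2]**2).sum(1),rcond=None)[0]
    return c[:2]/2, np.sqrt(c[2]+(c[:2]**2).sum()/4)
E
python3 - <<'E'
from h import *
np.set_printoptions(precision=4,suppress=True)
C={"scene":dict(red=(490,285,560,330),green=(410,315,470,362),cork=(385,255,445,300),blue=(320,200,390,240),wax=(310,165,340,188)),
   "side":dict(red=(395,405,460,465),green=(270,360,330,410),cork=(345,305,415,355),blue=(375,235,445,275),wax=(432,198,462,222))}
H=dict(red=((0,150,90),(8,255,255)),green=((50,120,60),(75,255,255)),cork=((8,60,160),(20,190,255)),blue=((100,150,100),(125,255,255)),wax=((20,150,120),(32,255,255)))
Z=dict(red=.024,green=.024,cork=.003,blue=.003,wax=.02)
for n in C:
    p=bot.snapshot(n)
    for k,b in C[n].items():
        c=big(mask(p,*H[k],b)); P=plane(p,c,Z[k])
        q,r=circ(P); (cx,cy),(w,h),a=cv2.minAreaRect(P[:,:2].astype(np.float32))
        print(n,k,len(c),"circ",q,round(float(r),4),"rect",round(cx,4),round(cy,4),round(w,4),round(h,4),round(a,1))
    for k,uv,z in dict(scene=[("nail",(269,185),.03),("tan",(357,290),.022),("bobbin",(437,213),.04)],side=[("nail",(378,190),.03),("tan",(300,295),.022),("bobbin",(486,292),.04)])[n]: print(n,k,plane(p,[uv],z))
# enlarged dispensers for corner reading
a=bot.snapshot("scene")["pixels"][265:330,270:380];b=bot.snapshot("side")["pixels"][250:320,225:325]
im=np.vstack([cv2.resize(a,(550,325)[::1],interpolation=2),np.pad(cv2.resize(b,(400,280),interpolation=2),((0,0),(0,150),(0,0)))])[:600]
cv2.imwrite("pics/disp0.png",im[:,:,::-1])
E
```

```text
scene red 89 circ [0.4237 0.33  ] 0.0332 rect 0.4241 0.3298 0.0716 0.0607 38.3
scene green 94 circ [0.6021 0.2958] 0.0315 rect 0.6022 0.2964 0.0647 0.0609 53.6
scene cork 105 circ [0.5099 0.138 ] 0.0428 rect 0.5101 0.1383 0.0849 0.0849 53.9
scene blue 100 circ [ 0.4856 -0.0898] 0.0469 rect 0.4852 -0.0898 0.0845 0.0831 83.5
scene wax 42 circ [ 0.4424 -0.2661] 0.0265 rect 0.4416 -0.2658 0.0651 0.0321 55.7
scene nail [[ 0.5832 -0.2913  0.03  ]]
scene tan [[0.6382 0.1212 0.022 ]]
scene bobbin [[0.3602 0.0394 0.04  ]]
side red 235 circ [0.4174 0.3283] 0.0352 rect 0.4178 0.3258 0.0701 0.0736 6.5
side green 116 circ [0.5968 0.2942] 0.0313 rect 0.5969 0.294 0.0579 0.0656 15.5
side cork 130 circ [0.5091 0.1359] 0.0431 rect 0.5094 0.1361 0.0837 0.0895 6.8
side blue 122 circ [ 0.4829 -0.0915] 0.0462 rect 0.483 -0.0915 0.0839 0.0815 83.5
side wax 46 circ [ 0.4302 -0.2663] 0.0272 rect 0.43 -0.2664 0.068 0.0332 88.7
side nail [[ 0.5859 -0.2951  0.03  ]]
side tan [[0.6503 0.1103 0.022 ]]
side bobbin [[0.3507 0.0395 0.04  ]]
```

View pics/disp0.png

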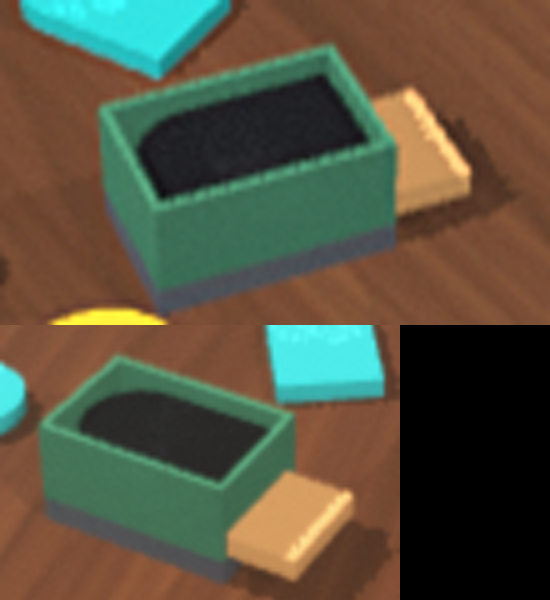

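carry_out:
  moves:
    - {"dx": 0.03,"dy": -0.006,"dz": -0.01,"wz": 5}
    - {"dx": 0.07,"dy": -0.014,"dz": -0.02,"wz": 10}
    - {"dx": 0.11,"dy": -0.022,"dz": -0.03,"wz": 15}
    - {"dx": 0.15,"dy": -0.03,"dz": -0.035,"wz": 21.2}
    - {"dx": 0.19,"dy": -0.038,"dz": -0.04,"wz": 21.2}
    - {"dx": 0.23,"dy": -0.046,"dz": -0.04,"wz": 21.2}
    - {"dx": 0.27,"dy": -0.054,"dz": -0.04,"wz": 21.2}
    - {"dx": 0.31,"dy": -0.062,"dz": -0.04,"wz": 21.2}
    - {"dx": 0.35,"dy": -0.07,"dz": -0.04,"wz": 21.2}
    - {"dx": 0.38,"dy": -0.076,"dz": -0.04,"wz": 21.2}

```text
$.moves[0]: bad value
```

Run:
```python
from h import *
s=bot.sense();p=bot.snapshot("wrist");cv2.imwrite("pics/w1.png",p["pixels"][:,:,::-1])
print(s['t'],s['tcp_pos'],s['ee_rot'],s['qd']);print({k:v for k,v in p.items() if k!="pixels"})
print(plane(p,[(320,240),(0,0),(640,0),(0,480),(640,480)],0,s).round(3))
```

```text
0.3 [ 0.19877924 -0.51272482  0.23853789] [[ 9.32403225e-01  3.61419728e-01 -7.96890930e-05]
 [ 3.61419724e-01 -9.32403108e-01  4.77199278e-04]
 [ 9.81668755e-05 -4.73743356e-04 -9.99999883e-01]] [-0.0424373  -0.06880363 -0.02075184 -0.030007    0.01363511  0.04063698]
{'fx': 390.6783401830604, 'fy': 390.6783401830604, 'cx': 317.12854965377375, 'cy': 236.55383404458328, 'k1': -0.01718060998470686, 'T_tool_cam': array([[-6.18266671e-04, -9.49037503e-01, -3.15162555e-01,
         8.30998932e-02],
       [ 9.99999444e-01, -3.17703209e-04, -1.00504981e-03,
         3.59912478e-04],
       [ 8.53701811e-04, -3.15163002e-01,  9.49037172e-01,
        -1.47081983e-01],
       [ 0.00000000e+00,  0.00000000e+00,  0.00000000e+00,
         1.00000000e+00]])}
[[ 0.154 -0.533  0.   ]
 [ 0.261 -0.189  0.   ]
 [ 0.464 -0.714  0.   ]
 [-0.319 -0.256  0.   ]
 [-0.008 -1.057  0.   ]]
```

View pics/w1.png

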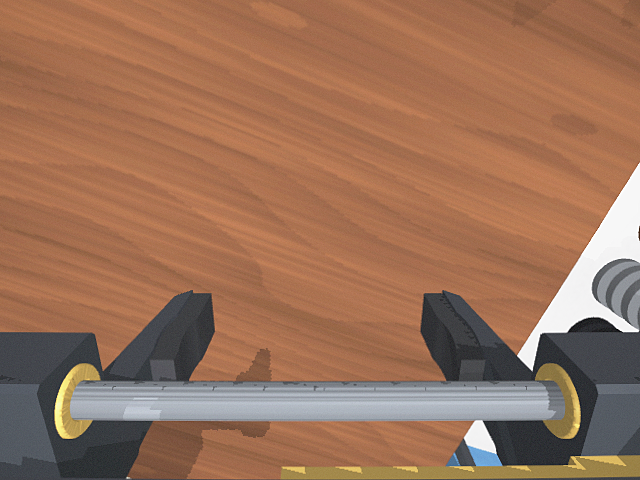

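The move was refused because its rows must carry all the keys, so this wrist view shows only bare bench and the fingers, with the camera looking ahead in +x.

carry_out:
  moves:
    - {"dx": 0.03,"dy": -0.006,"dz": -0.01,"wx": 0,"wy": 0,"wz": 5,"fingers": -1}
    - {"dx": 0.07,"dy": -0.014,"dz": -0.02,"wx": 0,"wy": 0,"wz": 10,"fingers": -1}
    - {"dx": 0.11,"dy": -0.022,"dz": -0.03,"wx": 0,"wy": 0,"wz": 15,"fingers": -1}
    - {"dx": 0.15,"dy": -0.03,"dz": -0.035,"wx": 0,"wy": 0,"wz": 21.2,"fingers": -1}
    - {"dx": 0.19,"dy": -0.038,"dz": -0.04,"wx": 0,"wy": 0,"wz": 21.2,"fingers": -1}
    - {"dx": 0.23,"dy": -0.046,"dz": -0.04,"wx": 0,"wy": 0,"wz": 21.2,"fingers": -1}
    - {"dx": 0.27,"dy": -0.054,"dz": -0.04,"wx": 0,"wy": 0,"wz": 21.2,"fingers": -1}
    - {"dx": 0.3,"dy": -0.06,"dz": -0.04,"wx": 0,"wy": 0,"wz": 21.2,"fingers": -1}
    - {"dx": 0.31,"dy": -0.062,"dz": -0.04,"wx": 0,"wy": 0,"wz": 21.2,"fingers": -1}
    - {"dx": 0.31,"dy": -0.062,"dz": -0.04,"wx": 0,"wy": 0,"wz": 21.2,"fingers": -1}

```text
t: 1.18
tcp_pos: [0.4668, -0.3416, 0.2785]
ee_rot: [[1.0, 0.003, -0.0], [0.003, -1.0, 0.0], [-0.0, -0.0, -1.0]]
ft_force: [0.8, -0.1, -0.4]
finger_gap: 0.0883
finger_force: 0.0
```

Run:
```python
from h import *
s=bot.sense();p=bot.snapshot("wrist");cv2.imwrite("pics/w2.png",p["pixels"][:,:,::-1])
print(s['t'],s['tcp_pos'],s['ee_rot'],s['qd'])
print(plane(p,[(320,240),(0,0),(640,0),(0,480),(640,480)],0,s).round(3))
```

```text
1.1833 [ 0.4668263  -0.3416134   0.27845035] [[ 9.99995223e-01  3.08761725e-03 -1.45336803e-04]
 [ 3.08766799e-03 -9.99995172e-01  3.50169395e-04]
 [-1.44254912e-04 -3.50616474e-04 -9.99999928e-01]] [-3.9242011  -0.87397445  1.27071369 -1.05073409 -0.38574763 -2.12605649]
[[ 0.404 -0.345  0.   ]
 [ 0.65  -0.033  0.   ]
 [ 0.651 -0.654  0.   ]
 [ 0.026  0.129 -0.   ]
 [ 0.03  -0.82   0.   ]]
```

View pics/w2.png

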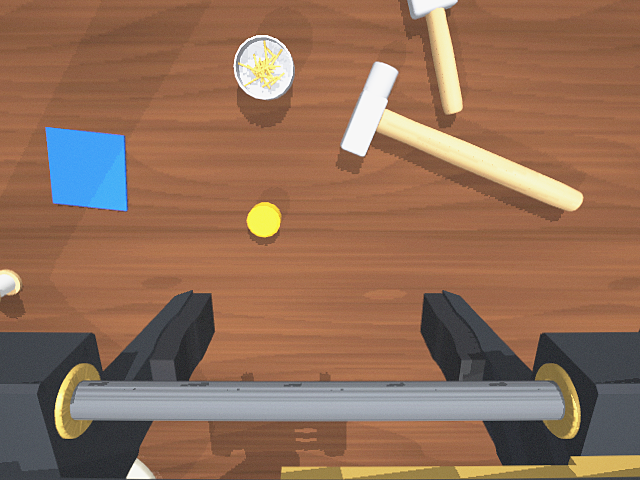

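The wrist view (up is +x, left is +y) shows the nail tin rim at (264,67), wax at (264,219), and blue pad at (87,169). The hammer head is about 55 mm to the right of the tin, so an open grip along y clears it.

Run:
```python
from h import *
np.set_printoptions(precision=4,suppress=True)
s=bot.sense();p=bot.snapshot("wrist")
print(s['tcp_pos'],s['t'])
# nail tin: steel = low saturation
m=mask(p,(0,0,110),(179,75,255),(215,20,315,115)); n=mask(p,(20,80,120),(35,255,255),(215,20,315,115))
c=cv2.convexHull(big(cv2.morphologyEx(m|n,cv2.MORPH_CLOSE,np.ones((5,5))))).reshape(-1,2);print("ell",cv2.fitEllipse(c))
print("nail",circ(plane(p,c,.03,s)), plane(p,[(264,67)],.03,s))
c=big(mask(p,(20,150,120),(34,255,255),(235,190,300,250)));print("wax",circ(plane(p,c,.02,s)))
c=big(mask(p,(100,120,100),(125,255,255),(20,100,150,230)));P=plane(p,c,.003,s);print("blue",cv2.minAreaRect(P[:,:2].astype(np.float32)))
```

```text
[ 0.4655 -0.3427  0.2785] 1.2333
ell ((262.1357116699219, 65.80418395996094), (60.293155670166016, 66.88713836669922), 154.93739318847656)
nail (array([ 0.5845, -0.2908]), np.float64(0.028605169772686283)) [[ 0.5842 -0.2925  0.03  ]]
wax (array([ 0.4344, -0.2836]), np.float64(0.01853262550316912))
blue ((0.4850141406059265, -0.09128565341234207), (0.08338280022144318, 0.08302664756774902), 83.75218200683594)
```

carry_out:
  moves:
    - {"dx": 0.03,"dy": -0.012,"dz": 0.02,"wx": 0,"wy": 0,"wz": 0,"fingers": -1}
    - {"dx": 0.06,"dy": -0.025,"dz": 0.045,"wx": 0,"wy": 0,"wz": 0,"fingers": -1}
    - {"dx": 0.09,"dy": -0.038,"dz": 0.07,"wx": 0,"wy": 0,"wz": 0,"fingers": -1}
    - {"dx": 0.119,"dy": -0.0507,"dz": 0.1,"wx": 0,"wy": 0,"wz": 0,"fingers": -1}
    - {"dx": 0.119,"dy": -0.0507,"dz": 0.135,"wx": 0,"wy": 0,"wz": 0,"fingers": -1}
    - {"dx": 0.119,"dy": -0.0507,"dz": 0.17,"wx": 0,"wy": 0,"wz": 0,"fingers": -1}
    - {"dx": 0.119,"dy": -0.0507,"dz": 0.2,"wx": 0,"wy": 0,"wz": 0,"fingers": -1}
    - {"dx": 0.119,"dy": -0.0507,"dz": 0.2,"wx": 0,"wy": 0,"wz": 0,"fingers": -1}
    - {"dx": 0.119,"dy": -0.0507,"dz": 0.2,"wx": 0,"wy": 0,"wz": 0,"fingers": -1}
    - {"dx": 0.119,"dy": -0.0507,"dz": 0.2,"wx": 0,"wy": 0,"wz": 0,"fingers": -1}

```text
t: 2.12
tcp_pos: [0.5846, -0.294, 0.0811]
ee_rot: [[1.0, -0.002, 0.003], [-0.002, -1.0, -0.002], [0.003, 0.002, -1.0]]
ft_force: [-0.5, 0.4, 0.4]
finger_gap: 0.088
finger_force: 0.0
```

carry_out:
  force: 20
  moves:
    - {"dx": 0,"dy": -0.001,"dz": 0.03,"wx": 0,"wy": 0,"wz": 0,"fingers": -1}
    - {"dx": 0,"dy": -0.002,"dz": 0.055,"wx": 0,"wy": 0,"wz": 0,"fingers": -1}
    - {"dx": 0,"dy": -0.002,"dz": 0.073,"wx": 0,"wy": 0,"wz": 0,"fingers": -1}
    - {"dx": 0,"dy": -0.002,"dz": 0.073,"wx": 0,"wy": 0,"wz": 0,"fingers": -1}
    - {"dx": 0,"dy": -0.002,"dz": 0.073,"wx": 0,"wy": 0,"wz": 0,"fingers": 0.8}
    - {"dx": 0,"dy": -0.002,"dz": 0.073,"wx": 0,"wy": 0,"wz": 0,"fingers": 0.8}
    - {"dx": 0,"dy": -0.002,"dz": 0.073,"wx": 0,"wy": 0,"wz": 0,"fingers": 0.8}
    - {"dx": 0,"dy": -0.002,"dz": 0.073,"wx": 0,"wy": 0,"wz": 0,"fingers": 0.8}
    - {"dx": 0,"dy": -0.002,"dz": 0.073,"wx": 0,"wy": 0,"wz": 0,"fingers": 0.8}
    - {"dx": 0,"dy": -0.002,"dz": 0.073,"wx": 0,"wy": 0,"wz": 0,"fingers": 0.8}

```text
t: 2.95
tcp_pos: [0.5848, -0.2905, 0.0068]
ee_rot: [[1.0, -0.0, 0.001], [-0.0, -1.0, -0.001], [0.001, 0.001, -1.0]]
ft_force: [-0.8, 0.1, 5.1]
finger_gap: 0.0551
finger_force: 20.0
```

carry_out:
  moves:
    - {"dx": 0,"dy": 0,"dz": -0.03,"wx": 0,"wy": 0,"wz": 0,"fingers": 0.8}
    - {"dx": 0,"dy": -0.01,"dz": -0.065,"wx": 0,"wy": 0,"wz": 0,"fingers": 0.8}
    - {"dx": -0.01,"dy": -0.04,"dz": -0.09,"wx": 0,"wy": 0,"wz": 0,"fingers": 0.8}
    - {"dx": -0.02,"dy": -0.075,"dz": -0.1,"wx": 0,"wy": 0,"wz": 0,"fingers": 0.8}
    - {"dx": -0.03,"dy": -0.11,"dz": -0.1,"wx": 0,"wy": 0,"wz": 0,"fingers": 0.8}
    - {"dx": -0.04,"dy": -0.145,"dz": -0.1,"wx": 0,"wy": 0,"wz": 0,"fingers": 0.8}
    - {"dx": -0.05,"dy": -0.18,"dz": -0.1,"wx": 0,"wy": 0,"wz": 0,"fingers": 0.8}
    - {"dx": -0.06,"dy": -0.215,"dz": -0.1,"wx": 0,"wy": 0,"wz": 0,"fingers": 0.8}
    - {"dx": -0.07,"dy": -0.25,"dz": -0.1,"wx": 0,"wy": 0,"wz": 0,"fingers": 0.8}
    - {"dx": -0.075,"dy": -0.28,"dz": -0.1,"wx": 0,"wy": 0,"wz": 0,"fingers": 0.8}

```text
t: 3.78
tcp_pos: [0.508, -0.0081, 0.1058]
ee_rot: [[1.0, 0.0, -0.001], [0.0, -1.0, 0.0], [-0.001, -0.0, -1.0]]
ft_force: [1.4, -0.0, -1.5]
finger_gap: 0.0551
finger_force: 20.0
```

carry_out:
  moves:
    - {"dx": 0,"dy": -0.03,"dz": 0,"wx": 0,"wy": 0,"wz": 0,"fingers": 0.8}
    - {"dx": 0,"dy": -0.065,"dz": 0,"wx": 0,"wy": 0,"wz": 0,"fingers": 0.8}
    - {"dx": 0,"dy": -0.1,"dz": 0,"wx": 0,"wy": 0,"wz": 0,"fingers": 0.8}
    - {"dx": 0,"dy": -0.125,"dz": 0,"wx": 0,"wy": 0,"wz": 0,"fingers": 0.8}
    - {"dx": 0,"dy": -0.14,"dz": 0,"wx": 0,"wy": 0,"wz": 0,"fingers": 0.8}
    - {"dx": 0,"dy": -0.1475,"dz": 0,"wx": 0,"wy": 0,"wz": 0,"fingers": 0.8}
    - {"dx": 0,"dy": -0.1475,"dz": 0,"wx": 0,"wy": 0,"wz": 0,"fingers": 0.8}
    - {"dx": 0,"dy": -0.1475,"dz": 0,"wx": 0,"wy": 0,"wz": 0,"fingers": 0.8}
    - {"dx": 0,"dy": -0.1475,"dz": 0,"wx": 0,"wy": 0,"wz": 0,"fingers": 0.8}

```text
t: 4.53
tcp_pos: [0.5096, 0.1362, 0.1057]
ee_rot: [[1.0, -0.001, -0.0], [-0.001, -1.0, -0.0], [-0.0, 0.0, -1.0]]
ft_force: [-0.4, 1.2, -0.8]
finger_gap: 0.0551
finger_force: 20.0
```

Run:
```python
from h import *
s=bot.sense();p=bot.snapshot("wrist");cv2.imwrite("pics/w3.png",p["pixels"][:,:,::-1])
print(s['t'],s['tcp_pos'],s['ee_rot'])
print(plane(p,[(320,240),(0,0),(640,0)],0,s).round(3))
```

```text
4.5333 [0.50961316 0.13624512 0.10571167] [[ 9.99999163e-01 -1.28095215e-03 -1.81706972e-04]
 [-1.28098603e-03 -9.99999162e-01 -1.86451700e-04]
 [-1.81467984e-04  1.86684308e-04 -9.99999966e-01]]
[[ 0.506  0.135  0.   ]
 [ 0.653  0.319  0.   ]
 [ 0.652 -0.05   0.   ]]
```

View pics/w3.png

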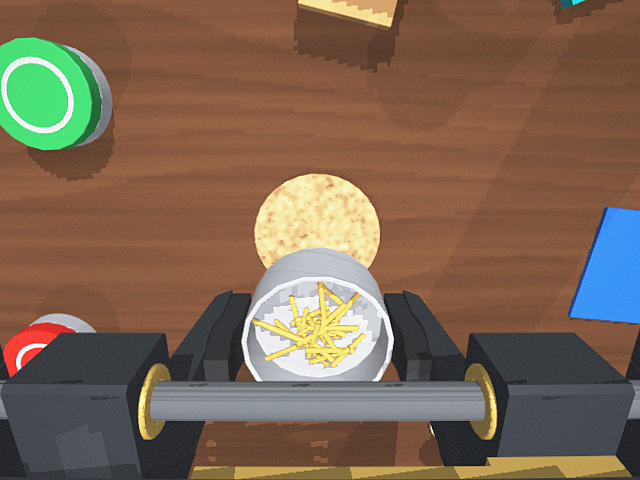

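The tin is held upright, with its rim at about (318,330). The cork pad shows ahead at (318,230), partly hidden by the tin, and the tan tongue is at (348,10).

Run:
```python
from h import *
np.set_printoptions(precision=4,suppress=True)
s=bot.sense();p=bot.snapshot("wrist")
c=big(mask(p,(10,40,190),(28,200,255),(245,165,390,244)));c=c[c[:,1]<240]
print("cork",circ(plane(p,c,.003,s)))
m=mask(p,(0,0,225),(179,30,255),(240,260,400,380)); c=cv2.convexHull(big(m)).reshape(-1,2);c=c[c[:,1]>285];c=c[c[:,1]<376]
print("rim",circ(plane(p,c,s['tcp_pos'][2]+.024,s)),len(c),s['tcp_pos'])
```

```text
cork (array([0.5099, 0.1367]), np.float64(0.042033304042899546))
rim (array([0.513 , 0.1357]), np.float64(0.01841266048471247)) 18 [0.5096 0.1362 0.1057]
```

carry_out:
  moves:
    - {"dx": 0,"dy": 0,"dz": 0.03,"wx": 0,"wy": 0,"wz": 0,"fingers": 0.8}
    - {"dx": 0,"dy": -0.0005,"dz": 0.06,"wx": 0,"wy": 0,"wz": 0,"fingers": 0.8}
    - {"dx": 0,"dy": -0.0005,"dz": 0.08,"wx": 0,"wy": 0,"wz": 0,"fingers": 0.8}
    - {"dx": 0,"dy": -0.0005,"dz": 0.09,"wx": 0,"wy": 0,"wz": 0,"fingers": 0.8}
    - {"dx": 0,"dy": -0.0005,"dz": 0.0955,"wx": 0,"wy": 0,"wz": 0,"fingers": 0.8}
    - {"dx": 0,"dy": -0.0005,"dz": 0.0955,"wx": 0,"wy": 0,"wz": 0,"fingers": 0.8}
    - {"dx": 0,"dy": -0.0005,"dz": 0.0955,"wx": 0,"wy": 0,"wz": 0,"fingers": -1}
    - {"dx": 0,"dy": -0.0005,"dz": 0.0955,"wx": 0,"wy": 0,"wz": 0,"fingers": -1}
    - {"dx": 0,"dy": -0.0005,"dz": 0.0955,"wx": 0,"wy": 0,"wz": 0,"fingers": -1}
    - {"dx": 0,"dy": -0.0005,"dz": 0.0955,"wx": 0,"wy": 0,"wz": 0,"fingers": -1}

```text
t: 5.47
tcp_pos: [0.5099, 0.1377, 0.0109]
ee_rot: [[1.0, -0.0, 0.001], [-0.0, -1.0, 0.0], [0.001, -0.0, -1.0]]
ft_force: [-0.2, -0.1, -0.9]
finger_gap: 0.0797
finger_force: 0.0
```

carry_out:
  moves:
    - {"dx": 0,"dy": 0,"dz": -0.03,"wx": 0,"wy": 0,"wz": 0,"fingers": -1}
    - {"dx": 0,"dy": 0,"dz": -0.065,"wx": 0,"wy": 0,"wz": 0,"fingers": -1}
    - {"dx": -0.02,"dy": -0.02,"dz": -0.095,"wx": 0,"wy": 0,"wz": 0,"fingers": -1}
    - {"dx": -0.04,"dy": -0.045,"dz": -0.12,"wx": 0,"wy": 0,"wz": 0,"fingers": -1}
    - {"dx": -0.06,"dy": -0.075,"dz": -0.14,"wx": 0,"wy": 0,"wz": 0,"fingers": -1}
    - {"dx": -0.08,"dy": -0.105,"dz": -0.16,"wx": 0,"wy": 0,"wz": 0,"fingers": -1}
    - {"dx": -0.1,"dy": -0.135,"dz": -0.18,"wx": 0,"wy": 0,"wz": 0,"fingers": -1}
    - {"dx": -0.12,"dy": -0.165,"dz": -0.19,"wx": 0,"wy": 0,"wz": 0,"fingers": -1}
    - {"dx": -0.13,"dy": -0.18,"dz": -0.19,"wx": 0,"wy": 0,"wz": 0,"fingers": -1}
    - {"dx": -0.13,"dy": -0.18,"dz": -0.19,"wx": 0,"wy": 0,"wz": 0,"fingers": -1}

```text
t: 6.3
tcp_pos: [0.3776, 0.3201, 0.2014]
ee_rot: [[1.0, 0.004, 0.002], [0.004, -1.0, 0.002], [0.002, -0.002, -1.0]]
ft_force: [0.2, -1.3, -0.3]
finger_gap: 0.088
finger_force: 0.0
```

Run:
```python
from h import *
np.set_printoptions(precision=4,suppress=True)
s=bot.sense();p=bot.snapshot("wrist");cv2.imwrite("pics/w4.png",p["pixels"][:,:,::-1])
print(s['t'],s['tcp_pos'],s['ee_rot'])
c=big(mask(p,(0,150,100),(10,255,255)));print("red",circ(plane(p,c,.024,s)),c.mean(0),len(c))
# nail tin from fixed cams: rim ellipse via steel/brass hull inside cork
```

```text
6.3 [0.3776 0.3201 0.2014] [[ 1.      0.004   0.0016]
 [ 0.004  -1.      0.0015]
 [ 0.0016 -0.0015 -1.    ]]
red (array([0.421 , 0.3272]), np.float64(0.029763260205574966)) [309.6779 157.0192] 208
```

View pics/w4.png

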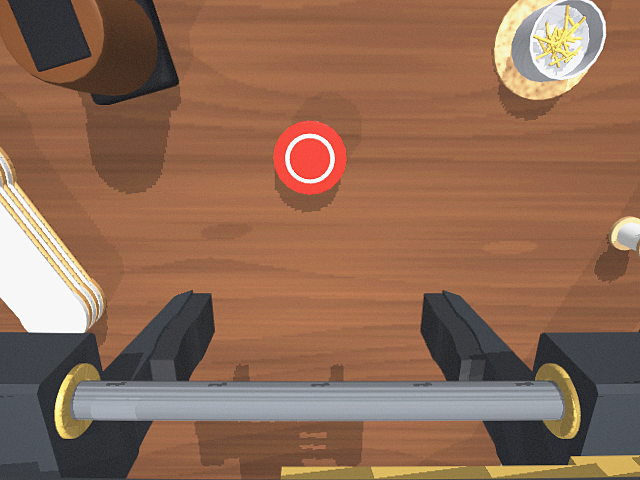

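The wrist view shows the red lid at (310,157) with r = 29.8 mm. The nail tin stands on the cork at (560,42). Taller clutter lies on the left at (100,300) and (175,85), so I'll check its clearance.

Run:
```python
from h import *
np.set_printoptions(precision=4,suppress=True)
s=bot.sense();p=bot.snapshot("wrist");print(s['tcp_pos'])
c=big(mask(p,(0,150,100),(10,255,255)));print("red",circ(plane(p,c,.024,s)))
for z in(0,.03,.06,.1):print(z,plane(p,[(104,295),(178,80),(150,20)],z,s)[:,:2].ravel())
```

```text
[0.3787 0.3187 0.2007]
red (array([0.421 , 0.3272]), np.float64(0.02976235236784643))
0 [0.2846 0.5307 0.4833 0.4351 0.5283 0.453 ]
0.03 [0.2999 0.5124 0.4815 0.4251 0.5225 0.4414]
0.06 [0.3152 0.4942 0.4796 0.4151 0.5168 0.4298]
0.1 [0.3355 0.4698 0.4771 0.4017 0.5091 0.4144]
```

carry_out:
  moves:
    - {"dx": 0.02,"dy": -0.005,"dz": 0.03,"wx": 0,"wy": 0,"wz": 0,"fingers": -1}
    - {"dx": 0.042,"dy": -0.01,"dz": 0.065,"wx": 0,"wy": 0,"wz": 0,"fingers": -1}
    - {"dx": 0.042,"dy": -0.01,"dz": 0.1,"wx": 0,"wy": 0,"wz": 0,"fingers": -1}
    - {"dx": 0.042,"dy": -0.01,"dz": 0.13,"wx": 0,"wy": 0,"wz": 0,"fingers": -1}
    - {"dx": 0.042,"dy": -0.01,"dz": 0.13,"wx": 0,"wy": 0,"wz": 0,"fingers": -1}
    - {"dx": 0.042,"dy": -0.01,"dz": 0.13,"wx": 0,"wy": 0,"wz": 0,"fingers": -1}
    - {"dx": 0.042,"dy": -0.01,"dz": 0.13,"wx": 0,"wy": 0,"wz": 0,"fingers": -1}

```text
t: 6.98
tcp_pos: [0.4227, 0.3275, 0.0718]
ee_rot: [[1.0, -0.001, 0.002], [-0.001, -1.0, 0.001], [0.002, -0.001, -1.0]]
ft_force: [0.4, -0.2, 0.3]
finger_gap: 0.0877
finger_force: 0.0
```

carry_out:
  moves:
    - {"dx": -0.001,"dy": 0,"dz": 0.03,"wx": 0,"wy": 0,"wz": 0,"fingers": -1}
    - {"dx": -0.001,"dy": 0,"dz": 0.055,"wx": 0,"wy": 0,"wz": 0,"fingers": -1}
    - {"dx": -0.001,"dy": 0,"dz": 0.066,"wx": 0,"wy": 0,"wz": 0,"fingers": -1}
    - {"dx": -0.001,"dy": 0,"dz": 0.066,"wx": 0,"wy": 0,"wz": 0,"fingers": -1}
    - {"dx": -0.001,"dy": 0,"dz": 0.066,"wx": 0,"wy": 0,"wz": 0,"fingers": 0.8}
    - {"dx": -0.001,"dy": 0,"dz": 0.066,"wx": 0,"wy": 0,"wz": 0,"fingers": 0.8}
    - {"dx": -0.001,"dy": 0,"dz": 0.066,"wx": 0,"wy": 0,"wz": 0,"fingers": 0.8}
    - {"dx": -0.001,"dy": 0,"dz": 0.066,"wx": 0,"wy": 0,"wz": 0,"fingers": 0.8}
    - {"dx": -0.001,"dy": 0,"dz": 0.066,"wx": 0,"wy": 0,"wz": 0,"fingers": 0.8}
    - {"dx": -0.001,"dy": 0,"dz": 0.066,"wx": 0,"wy": 0,"wz": 0,"fingers": 0.8}

```text
t: 7.82
tcp_pos: [0.421, 0.3279, 0.0052]
ee_rot: [[1.0, -0.0, 0.002], [-0.0, -1.0, 0.001], [0.002, -0.001, -1.0]]
ft_force: [-2.0, -1.4, 6.9]
finger_gap: 0.0593
finger_force: 20.0
```

carry_out:
  moves:
    - {"dx": 0,"dy": 0,"dz": -0.03,"wx": 0,"wy": 0,"wz": 0,"fingers": 0.8}
    - {"dx": 0,"dy": 0.01,"dz": -0.065,"wx": 0,"wy": 0,"wz": 0,"fingers": 0.8}
    - {"dx": 0.01,"dy": 0.035,"dz": -0.1,"wx": 0,"wy": 0,"wz": 0,"fingers": 0.8}
    - {"dx": 0.02,"dy": 0.07,"dz": -0.11,"wx": 0,"wy": 0,"wz": 0,"fingers": 0.8}
    - {"dx": 0.03,"dy": 0.105,"dz": -0.11,"wx": 0,"wy": 0,"wz": 0,"fingers": 0.8}
    - {"dx": 0.04,"dy": 0.14,"dz": -0.11,"wx": 0,"wy": 0,"wz": 0,"fingers": 0.8}
    - {"dx": 0.05,"dy": 0.175,"dz": -0.11,"wx": 0,"wy": 0,"wz": 0,"fingers": 0.8}
    - {"dx": 0.06,"dy": 0.21,"dz": -0.11,"wx": 0,"wy": 0,"wz": 0,"fingers": 0.8}
    - {"dx": 0.064,"dy": 0.245,"dz": -0.11,"wx": 0,"wy": 0,"wz": 0,"fingers": 0.8}
    - {"dx": 0.064,"dy": 0.28,"dz": -0.11,"wx": 0,"wy": 0,"wz": 0,"fingers": 0.8}

```text
t: 8.65
tcp_pos: [0.485, 0.0459, 0.1144]
ee_rot: [[1.0, -0.0, 0.001], [-0.0, -1.0, -0.0], [0.001, 0.0, -1.0]]
ft_force: [0.3, -0.3, -0.0]
finger_gap: 0.0594
finger_force: 20.0
```

carry_out:
  moves:
    - {"dx": 0,"dy": 0.03,"dz": 0,"wx": 0,"wy": 0,"wz": 0,"fingers": 0.8}
    - {"dx": 0,"dy": 0.065,"dz": 0,"wx": 0,"wy": 0,"wz": 0,"fingers": 0.8}
    - {"dx": 0,"dy": 0.1,"dz": 0,"wx": 0,"wy": 0,"wz": 0,"fingers": 0.8}
    - {"dx": 0,"dy": 0.125,"dz": 0,"wx": 0,"wy": 0,"wz": 0,"fingers": 0.8}
    - {"dx": 0,"dy": 0.139,"dz": 0,"wx": 0,"wy": 0,"wz": 0,"fingers": 0.8}
    - {"dx": 0,"dy": 0.139,"dz": 0,"wx": 0,"wy": 0,"wz": 0,"fingers": 0.8}
    - {"dx": 0,"dy": 0.139,"dz": 0,"wx": 0,"wy": 0,"wz": 0,"fingers": 0.8}
    - {"dx": 0,"dy": 0.139,"dz": 0,"wx": 0,"wy": 0,"wz": 0,"fingers": 0.8}

```text
t: 9.32
tcp_pos: [0.4843, -0.0904, 0.1143]
ee_rot: [[1.0, 0.0, -0.0], [0.0, -1.0, 0.0], [-0.0, -0.0, -1.0]]
ft_force: [-0.8, 0.3, -0.6]
finger_gap: 0.0591
finger_force: 20.0
```

Run:
```python
from h import *
np.set_printoptions(precision=4,suppress=True)
s=bot.sense();p=bot.snapshot("wrist")
print(s['t'],s['tcp_pos'])
c=big(mask(p,(100,120,100),(125,255,255)));P=plane(p,c,.003,s)[:,:2].astype(np.float32)
print("blue",cv2.minAreaRect(P),c.min(0),c.max(0)); print(cv2.boxPoints(cv2.minAreaRect(P)))
```

```text
9.3167 [ 0.4843 -0.0904  0.1143]
blue ((0.48653367161750793, -0.0920487642288208), (0.08275137841701508, 0.07960178703069687), 83.66060638427734) [257 166] [388 276]
[[ 0.4424 -0.1288]
 [ 0.5215 -0.1376]
 [ 0.5307 -0.0553]
 [ 0.4515 -0.0465]]
```

carry_out:
  moves:
    - {"dx": 0,"dy": 0.001,"dz": 0.03,"wx": 0,"wy": 0,"wz": 0,"fingers": 0.8}
    - {"dx": 0.0005,"dy": 0.001,"dz": 0.06,"wx": 0,"wy": 0,"wz": 0,"fingers": 0.8}
    - {"dx": 0.0005,"dy": 0.001,"dz": 0.085,"wx": 0,"wy": 0,"wz": 0,"fingers": 0.8}
    - {"dx": 0.0005,"dy": 0.001,"dz": 0.1,"wx": 0,"wy": 0,"wz": 0,"fingers": 0.8}
    - {"dx": 0.0005,"dy": 0.001,"dz": 0.1055,"wx": 0,"wy": 0,"wz": 0,"fingers": 0.8}
    - {"dx": 0.0005,"dy": 0.001,"dz": 0.1055,"wx": 0,"wy": 0,"wz": 0,"fingers": 0.8}
    - {"dx": 0.0005,"dy": 0.001,"dz": 0.1055,"wx": 0,"wy": 0,"wz": 0,"fingers": -1}
    - {"dx": 0.0005,"dy": 0.001,"dz": 0.1055,"wx": 0,"wy": 0,"wz": 0,"fingers": -1}
    - {"dx": 0.0005,"dy": 0.001,"dz": 0.1055,"wx": 0,"wy": 0,"wz": 0,"fingers": -1}
    - {"dx": 0.0005,"dy": 0.001,"dz": 0.1055,"wx": 0,"wy": 0,"wz": 0,"fingers": -1}

```text
t: 10.2
tcp_pos: [0.4852, -0.0922, 0.0092]
ee_rot: [[1.0, 0.0, 0.001], [0.0, -1.0, -0.0], [0.001, 0.0, -1.0]]
ft_force: [-0.2, -0.2, 0.2]
finger_gap: 0.0838
finger_force: 0.0
```

carry_out:
  moves:
    - {"dx": 0,"dy": 0,"dz": -0.03,"wx": 0,"wy": 0,"wz": 0,"fingers": -1}
    - {"dx": 0,"dy": 0,"dz": -0.065,"wx": 0,"wy": 0,"wz": 0,"fingers": -1}
    - {"dx": 0,"dy": -0.02,"dz": -0.1,"wx": 0,"wy": 0,"wz": 0,"fingers": -1}
    - {"dx": 0,"dy": -0.045,"dz": -0.13,"wx": 0,"wy": 0,"wz": 0,"fingers": -1}
    - {"dx": 0,"dy": -0.07,"dz": -0.16,"wx": 0,"wy": 0,"wz": 0,"fingers": -1}
    - {"dx": 0,"dy": -0.095,"dz": -0.19,"wx": 0,"wy": 0,"wz": 0,"fingers": -1}
    - {"dx": 0,"dy": -0.12,"dz": -0.215,"wx": 0,"wy": 0,"wz": 0,"fingers": -1}
    - {"dx": 0,"dy": -0.145,"dz": -0.235,"wx": 0,"wy": 0,"wz": 0,"fingers": -1}
    - {"dx": 0,"dy": -0.15,"dz": -0.235,"wx": 0,"wy": 0,"wz": 0,"fingers": -1}
    - {"dx": 0,"dy": -0.15,"dz": -0.235,"wx": 0,"wy": 0,"wz": 0,"fingers": -1}

```text
t: 11.03
tcp_pos: [0.4849, 0.0588, 0.2443]
ee_rot: [[1.0, 0.002, 0.002], [0.002, -1.0, -0.0], [0.002, 0.0, -1.0]]
ft_force: [-0.4, 0.3, -0.3]
finger_gap: 0.0875
finger_force: 0.0
```

Run:
```python
from h import *
np.set_printoptions(precision=4,suppress=True)
bot.snapshot("side")
s=bot.sense();p=bot.snapshot("wrist");cv2.imwrite("pics/w5.png",p["pixels"][:,:,::-1])
print(s['t'],s['tcp_pos'])
c=big(mask(p,(0,150,100),(10,255,255)));print("red",circ(plane(p,c,.027,s)))
ps=bot.snapshot("scene");pd=bot.snapshot("side")
S=[(290.4,286.4),(336.6,274.2),(349.2,293.6),(301.4,306.4)];D=[(235.25,274.75),(255,258),(298.75,272.5),(280.5,290.75)]
print(plane(ps,S,.05));print(plane(pd,D,.05))
```

```text
11.0833 [0.4846 0.0578 0.2432]
red (array([ 0.4853, -0.0892]), np.float64(0.029711627861498505))
[[0.748  0.0699 0.05  ]
 [0.6617 0.0901 0.05  ]
 [0.675  0.1461 0.05  ]
 [0.7605 0.1251 0.05  ]]
[[0.7597 0.1219 0.05  ]
 [0.7457 0.0664 0.05  ]
 [0.6596 0.0864 0.05  ]
 [0.6734 0.1421 0.05  ]]
```

View pics/w5.png

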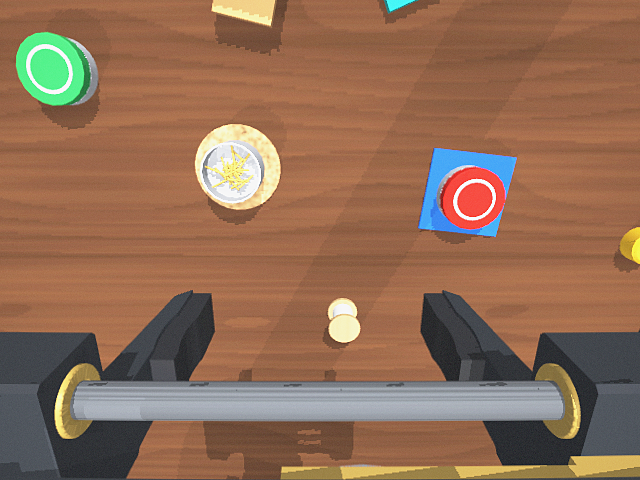

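The red tin sits about 2.5 mm from the blue pad's middle, and the nail tin on the cork is at about (233,171). The two views of the dispenser agree on a centre of about (0.7105, 0.106) and a yaw of about -13.3°. Next I'll go up for a closer look along its axis.

carry_out:
  moves:
    - {"dx": 0.02,"dy": -0.02,"dz": -0.02,"wx": 0,"wy": 0,"wz": 4,"fingers": -1}
    - {"dx": 0.04,"dy": -0.04,"dz": -0.035,"wx": 0,"wy": 0,"wz": 8,"fingers": -1}
    - {"dx": 0.06,"dy": -0.06,"dz": -0.05,"wx": 0,"wy": 0,"wz": 12,"fingers": -1}
    - {"dx": 0.08,"dy": -0.08,"dz": -0.06,"wx": 0,"wy": 0,"wz": 13.3,"fingers": -1}
    - {"dx": 0.09,"dy": -0.08,"dz": -0.06,"wx": 0,"wy": 0,"wz": 13.3,"fingers": -1}
    - {"dx": 0.09,"dy": -0.08,"dz": -0.06,"wx": 0,"wy": 0,"wz": 13.3,"fingers": -1}
    - {"dx": 0.09,"dy": -0.08,"dz": -0.06,"wx": 0,"wy": 0,"wz": 13.3,"fingers": -1}
    - {"dx": 0.09,"dy": -0.08,"dz": -0.06,"wx": 0,"wy": 0,"wz": 13.3,"fingers": -1}

```text
t: 11.9
tcp_pos: [0.5745, 0.1367, 0.3029]
ee_rot: [[0.973, -0.231, -0.002], [-0.231, -0.973, -0.0], [-0.002, 0.001, -1.0]]
ft_force: [-0.6, 0.3, -0.0]
finger_gap: 0.0879
finger_force: 0.0
```

Run:
```python
from h import *
np.set_printoptions(precision=4,suppress=True)
s=bot.sense();p=bot.snapshot("wrist");cv2.imwrite("pics/w6.png",p["pixels"][:,:,::-1])
print(s['t'],s['tcp_pos'],s['ee_rot'][0])
```

```text
11.9 [0.5745 0.1367 0.3029] [ 0.9728 -0.2314 -0.0021]
```

View pics/w6.png

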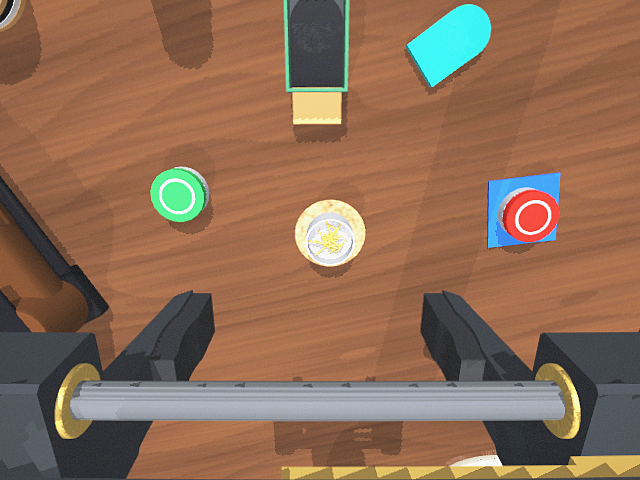

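The dispenser is square to the view. The tan tongue spans columns 293–341 and rows 92–124, with the dispenser's front edge at row 90. The nail tin stands on the cork at (330,240).

Run:
```python
from h import *
np.set_printoptions(precision=4,suppress=True)
s=bot.sense();p=bot.snapshot("wrist");R=np.array(s['ee_rot']);t=np.array(s['tcp_pos']);print(t)
c=big(mask(p,(10,30,150),(28,200,255),(275,80,365,135)));
P=(plane(p,c,.022,s)-t)@R
r=cv2.minAreaRect(P[:,:2].astype(np.float32));print("tongue(tool)",r,P[:,:2].min(0),P[:,:2].max(0))
# bottom edge (straight end top edge) and sides
for nm,sel in(("end",P[:,0]<P[:,0].min()+.0015),("L",P[:,1]<P[:,1].min()+.002),("R",P[:,1]>P[:,1].max()-.002)):
    q=P[sel][:,:2];print(nm,q.mean(0),np.ptp(q,0))
g=mask(p,(60,80,50),(90,255,200),(270,0,365,100));c=big(g);Q=(plane(p,c,.05,s)-t)@R
for nm,sel in(("L",Q[:,1]<Q[:,1].mean()-.02),("R",Q[:,1]>Q[:,1].mean()+.02)):
    q=Q[sel][:,:2];q=q[(c[sel][:,1]>3)&(c[sel][:,1]<82)];f=np.polyfit(q[:,0],q[:,1],1);print("wall",nm,f,np.degrees(np.arctan(f[0])),q.mean(0))
print("front x",Q[:,0].min())
c=big(mask(p,(10,40,190),(28,200,255),(285,190,375,275)));P=plane(p,c,.003,s);print("cork",circ(P[c[:,1]<225]))
m=mask(p,(0,0,150),(179,45,255),(295,200,365,272))|mask(p,(22,90,120),(35,255,255),(305,218,355,265))
c=cv2.convexHull(big(m)).reshape(-1,2);print("tin",circ(plane(p,c[c[:,1]>235],.033,s)),circ(plane(p,c,.033,s)))
print("rim by eye",plane(p,[(330,242)],.033,s))
```

```text
[0.5744 0.1368 0.3032]
tongue(tool) ((0.08241846412420273, -0.01042807474732399), (0.05364500358700752, 0.06997919827699661), 0.10854532569646835) [ 0.0556 -0.0455] [0.1093 0.0245]
end [ 0.0557 -0.0354] [0.0011 0.0202]
L [ 0.0823 -0.0445] [0.0536 0.0018]
R [0.0824 0.0242] [0.0308 0.0016]Traceback (most recent call last):
  File "<stdin>", line 12, in <module>
    raise TypeError("expected non-empty vector for x")
TypeError: expected non-empty vector for x
```

Run:
```python
from h import *
np.set_printoptions(precision=4,suppress=True)
s=bot.sense();p=bot.snapshot("wrist");R=np.array(s['ee_rot']);t=np.array(s['tcp_pos'])
h=cv2.cvtColor(p["pixels"],cv2.COLOR_RGB2HSV)
for n,(u,v) in dict(tong=(317,108),tongface=(317,123),wood=(260,110),wall=(287,50),wallR=(346,50),front=(318,90)).items():print(n,h[v,u])
c=big(mask(p,(14,60,200),(28,170,255),(275,80,365,135)));print(c.min(0),c.max(0))
P=(plane(p,c,.022,s)-t)@R
print("tongue(tool)",cv2.minAreaRect(P[:,:2].astype(np.float32)),P[:,:2].min(0),P[:,:2].max(0))
c=big(mask(p,(55,60,40),(90,255,255),(270,0,365,100)));print(c.min(0),c.max(0));Q=(plane(p,c,.05,s)-t)@R
for nm,sg in(("L",-1),("R",1)):
    q=Q[(c[:,1]>3)&(c[:,1]<82)][:,:2];m=q[:,1].mean();q=q[sg*(q[:,1]-m)>.027]
    if len(q)>5:f=np.polyfit(q[:,0],q[:,1],1);print("wall",nm,np.degrees(np.arctan(f[0])),q.mean(0),len(q))
print("front x",Q[:,0].min())
c=big(mask(p,(14,40,200),(28,200,255),(285,190,375,275)));P=plane(p,c,.003,s);print("cork",circ(P[c[:,1]<225]))
print("rim by eye",plane(p,[(330,242)],.033,s))
```

```text
tong [ 22 111 244]
tongface [ 28  89 255]
wood [ 11 139 172]
wall [ 77 113 234]
wallR [ 76 114 235]
front [ 77 118 232]
[293  92] [341 123]
tongue(tool) ((0.08228909969329834, -0.0007858406752347946), (0.030829207971692085, 0.0506494976580143), 0.020564954727888107) [ 0.0669 -0.0261] [0.0977 0.0245]
[284   0] [349  92]
wall L -0.2826225174066899 [ 0.14   -0.0302] 78
wall R -0.20826905427149373 [0.1399 0.028 ] 78
front x 0.09674589003395316
cork (array([0.5271, 0.1256]), np.float64(0.02218177199138483))
rim by eye [[0.5104 0.1378 0.033 ]]
```

carry_out:
  moves:
    - {"dx": 0.02,"dy": 0,"dz": 0.02,"wx": 0,"wy": 0,"wz": 0,"fingers": -1}
    - {"dx": 0.045,"dy": -0.0008,"dz": 0.045,"wx": 0,"wy": 0,"wz": 0,"fingers": -1}
    - {"dx": 0.07,"dy": -0.0008,"dz": 0.075,"wx": 0,"wy": 0,"wz": 0,"fingers": -1}
    - {"dx": 0.081,"dy": -0.0008,"dz": 0.11,"wx": 0,"wy": 0,"wz": 0,"fingers": -1}
    - {"dx": 0.081,"dy": -0.0008,"dz": 0.145,"wx": 0,"wy": 0,"wz": 0,"fingers": -1}
    - {"dx": 0.081,"dy": -0.0008,"dz": 0.18,"wx": 0,"wy": 0,"wz": 0,"fingers": -1}
    - {"dx": 0.081,"dy": -0.0008,"dz": 0.21,"wx": 0,"wy": 0,"wz": 0,"fingers": -1}
    - {"dx": 0.081,"dy": -0.0008,"dz": 0.22,"wx": 0,"wy": 0,"wz": 0,"fingers": -1}
    - {"dx": 0.081,"dy": -0.0008,"dz": 0.22,"wx": 0,"wy": 0,"wz": 0,"fingers": -1}
    - {"dx": 0.081,"dy": -0.0008,"dz": 0.22,"wx": 0,"wy": 0,"wz": 0,"fingers": -1}

```text
t: 12.88
tcp_pos: [0.6546, 0.1197, 0.0852]
ee_rot: [[0.973, -0.23, 0.002], [-0.23, -0.973, -0.0], [0.002, -0.0, -1.0]]
ft_force: [-0.7, -0.0, 1.2]
finger_gap: 0.0879
finger_force: 0.0
```

Run:
```python
from h import *
for i in range(3): bot.snapshot("side")
s=bot.sense();R=np.array(s['ee_rot']);print(s['tcp_pos'],R.round(4).tolist())
g=np.array([.5744,.1368,.3032])+np.array([[.9728,-.2314,-.002],[-.2314,-.9728,0],[-.002,0,-1]])@[.081,-.0008,.2907]
print("goal",g,"in tool",(R.T@(g-s['tcp_pos'])).round(4))
```

```text
[0.65498082 0.11984704 0.0862079 ] [[0.9731, -0.2302, 0.0041], [-0.2302, -0.9731, 0.0], [0.0039, -0.001, -1.0]]
goal [0.65280052 0.11883484 0.012338  ] in tool [-0.0022  0.0016  0.0739]
```

carry_out:
  force: 30
  moves:
    - {"dx": -0.0015,"dy": 0.001,"dz": 0.025,"wx": 0,"wy": 0,"wz": 0,"fingers": -1}
    - {"dx": -0.0015,"dy": 0.001,"dz": 0.05,"wx": 0,"wy": 0,"wz": 0,"fingers": -1}
    - {"dx": -0.0015,"dy": 0.001,"dz": 0.065,"wx": 0,"wy": 0,"wz": 0,"fingers": -1}
    - {"dx": -0.0015,"dy": 0.001,"dz": 0.0715,"wx": 0,"wy": 0,"wz": 0,"fingers": -1}
    - {"dx": -0.0015,"dy": 0.001,"dz": 0.0715,"wx": 0,"wy": 0,"wz": 0,"fingers": -1}
    - {"dx": -0.0015,"dy": 0.001,"dz": 0.0715,"wx": 0,"wy": 0,"wz": 0,"fingers": -1}

```text
t: 13.53
tcp_pos: [0.6531, 0.1193, 0.0137]
ee_rot: [[0.973, -0.23, 0.002], [-0.23, -0.973, 0.0], [0.002, -0.001, -1.0]]
ft_force: [0.2, -0.4, 0.4]
finger_gap: 0.0881
finger_force: 0.0
```

carry_out:
  force: 30
  moves:
    - {"dx": 0,"dy": 0,"dz": 0.001,"wx": 0,"wy": 0,"wz": 0,"fingers": 0.9}
    - {"dx": 0,"dy": 0,"dz": 0.001,"wx": 0,"wy": 0,"wz": 0,"fingers": 0.9}
    - {"dx": 0,"dy": 0,"dz": 0.001,"wx": 0,"wy": 0,"wz": 0,"fingers": 0.9}
    - {"dx": 0,"dy": 0,"dz": 0.001,"wx": 0,"wy": 0,"wz": 0,"fingers": 0.9}
    - {"dx": 0,"dy": 0,"dz": 0.001,"wx": 0,"wy": 0,"wz": 0,"fingers": 0.9}
    - {"dx": 0,"dy": 0,"dz": 0.001,"wx": 0,"wy": 0,"wz": 0,"fingers": 0.9}
    - {"dx": 0,"dy": 0,"dz": 0.001,"wx": 0,"wy": 0,"wz": 0,"fingers": 0.9}
    - {"dx": 0,"dy": 0,"dz": 0.001,"wx": 0,"wy": 0,"wz": 0,"fingers": 0.9}

```text
t: 14.2
tcp_pos: [0.6524, 0.1192, 0.0114]
ee_rot: [[0.973, -0.23, 0.0], [-0.23, -0.973, -0.0], [0.0, -0.0, -1.0]]
ft_force: [-1.2, -0.4, 1.8]
finger_gap: 0.0496
finger_force: 30.0
```

carry_out:
  moves:
    - {"dx": -0.003,"dy": 0,"dz": 0,"wx": 0,"wy": 0,"wz": 0,"fingers": 0.9}
    - {"dx": -0.008,"dy": 0,"dz": 0,"wx": 0,"wy": 0,"wz": 0,"fingers": 0.9}
    - {"dx": -0.014,"dy": 0,"dz": 0,"wx": 0,"wy": 0,"wz": 0,"fingers": 0.9}
    - {"dx": -0.02,"dy": 0,"dz": 0,"wx": 0,"wy": 0,"wz": 0,"fingers": 0.9}
    - {"dx": -0.026,"dy": 0,"dz": 0,"wx": 0,"wy": 0,"wz": 0,"fingers": 0.9}
    - {"dx": -0.032,"dy": 0,"dz": 0,"wx": 0,"wy": 0,"wz": 0,"fingers": 0.9}
    - {"dx": -0.038,"dy": 0,"dz": 0,"wx": 0,"wy": 0,"wz": 0,"fingers": 0.9}
    - {"dx": -0.044,"dy": 0,"dz": 0,"wx": 0,"wy": 0,"wz": 0,"fingers": 0.9}
    - {"dx": -0.05,"dy": 0,"dz": 0,"wx": 0,"wy": 0,"wz": 0,"fingers": 0.9}
    - {"dx": -0.056,"dy": 0,"dz": 0,"wx": 0,"wy": 0,"wz": 0,"fingers": 0.9}

```text
t: 15.03
tcp_pos: [0.5969, 0.1323, 0.011]
ee_rot: [[0.973, -0.23, -0.001], [-0.23, -0.973, 0.0], [-0.001, 0.0, -1.0]]
ft_force: [-0.4, 1.1, -0.9]
finger_gap: 0.0496
finger_force: 30.0
```

carry_out:
  moves:
    - {"dx": -0.005,"dy": 0,"dz": 0,"wx": 0,"wy": 0,"wz": 0,"fingers": 0.9}
    - {"dx": -0.01,"dy": 0,"dz": 0,"wx": 0,"wy": 0,"wz": 0,"fingers": 0.9}
    - {"dx": -0.012,"dy": 0,"dz": 0,"wx": 0,"wy": 0,"wz": 0,"fingers": 0.9}
    - {"dx": -0.012,"dy": 0,"dz": -0.01,"wx": 0,"wy": 0,"wz": 0,"fingers": 0.9}
    - {"dx": -0.012,"dy": 0,"dz": -0.03,"wx": 0,"wy": 0,"wz": 0,"fingers": 0.9}
    - {"dx": -0.012,"dy": 0,"dz": -0.06,"wx": 0,"wy": 0,"wz": 0,"fingers": 0.9}
    - {"dx": -0.012,"dy": 0,"dz": -0.095,"wx": 0,"wy": 0,"wz": 0,"fingers": 0.9}
    - {"dx": -0.012,"dy": 0,"dz": -0.11,"wx": 0,"wy": 0,"wz": 0,"fingers": 0.9}
    - {"dx": -0.012,"dy": 0,"dz": -0.11,"wx": 0,"wy": 0,"wz": 0,"fingers": 0.9}

```text
t: 15.78
tcp_pos: [0.588, 0.1349, 0.126]
ee_rot: [[0.973, -0.23, 0.008], [-0.23, -0.973, 0.0], [0.008, -0.002, -1.0]]
ft_force: [-0.3, -0.5, -0.6]
finger_gap: 0.0498
finger_force: 30.0
```

Run:
```python
from h import *
s=bot.sense();print(s['tcp_pos'],s['finger_gap'],s['ee_rot'])
p=bot.snapshot("side");a=cv2.resize(p["pixels"][230:340,215:425],(798,418),interpolation=2)
cv2.imwrite("pics/s7.png",a[:,:,::-1])
```

```text
[0.58804333 0.13494325 0.12597285] 0.04980687004319966 [[ 9.73103547e-01 -2.30217868e-01  8.31985788e-03]
 [-2.30227831e-01 -9.73136725e-01  2.47196821e-04]
 [ 8.03945012e-03 -2.15601093e-03 -9.99965359e-01]]
```

View pics/s7.png

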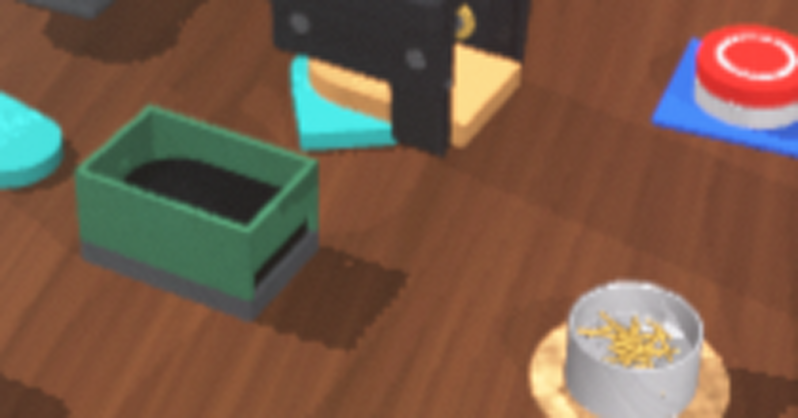

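The black stack has dropped and lies flat inside the dispenser at crop (210,190), the slot is empty, and the tan lift is held level. Next I'll carry the lift to the midpoint.

carry_out:
  moves:
    - {"dx": -0.02,"dy": 0.025,"dz": 0,"wx": 0,"wy": 0,"wz": -2,"fingers": 0.9}
    - {"dx": -0.04,"dy": 0.055,"dz": 0,"wx": 0,"wy": 0,"wz": -4,"fingers": 0.9}
    - {"dx": -0.06,"dy": 0.085,"dz": 0,"wx": 0,"wy": 0,"wz": -6,"fingers": 0.9}
    - {"dx": -0.08,"dy": 0.115,"dz": 0,"wx": 0,"wy": 0,"wz": -7,"fingers": 0.9}
    - {"dx": -0.088,"dy": 0.133,"dz": 0.01,"wx": 0,"wy": 0,"wz": -7,"fingers": 0.9}
    - {"dx": -0.088,"dy": 0.133,"dz": 0.03,"wx": 0,"wy": 0,"wz": -7,"fingers": 0.9}
    - {"dx": -0.088,"dy": 0.133,"dz": 0.05,"wx": 0,"wy": 0,"wz": -7,"fingers": 0.9}
    - {"dx": -0.088,"dy": 0.133,"dz": 0.06,"wx": 0,"wy": 0,"wz": -7,"fingers": 0.9}
    - {"dx": -0.088,"dy": 0.133,"dz": 0.06,"wx": 0,"wy": 0,"wz": -7,"fingers": 0.9}
    - {"dx": -0.088,"dy": 0.133,"dz": 0.06,"wx": 0,"wy": 0,"wz": -7,"fingers": 0.9}

```text
t: 16.67
tcp_pos: [0.4693, 0.0258, 0.0604]
ee_rot: [[0.994, -0.11, -0.003], [-0.11, -0.994, 0.001], [-0.003, -0.0, -1.0]]
ft_force: [1.4, 0.1, -0.5]
finger_gap: 0.0498
finger_force: 30.0
```

Run:
```python
from h import *
np.set_printoptions(precision=4,suppress=True)
s=bot.sense();p=bot.snapshot("wrist");R=np.array(s['ee_rot']);t=np.array(s['tcp_pos']);print(t,R.tolist())
c=big(mask(p,(14,60,200),(28,170,255),(215,100,425,290)))
P=(plane(p,c,t[2]+.0105,s)-t)@R;print("lift in tool",P[:,:2].min(0),P[:,:2].max(0))
print("goal in tool",R.T@(np.array([.4716,.0257,.003])-t))
```

```text
[0.4693 0.0258 0.0604] [[0.9939159285926797, -0.11010867644155004, -0.002684448181795846], [-0.11010758380730004, -0.9939195215763357, 0.000551921720839749], [-0.0027288968227279996, -0.00025298568652546886, -0.999996244553135]]
lift in tool [ 0.0164 -0.0255] [0.0674 0.0252]
goal in tool [ 0.0024 -0.0002  0.0574]
```

carry_out:
  moves:
    - {"dx": 0.001,"dy": 0,"dz": 0.02,"wx": 0,"wy": 0,"wz": 0,"fingers": 0.9}
    - {"dx": 0.001,"dy": 0,"dz": 0.04,"wx": 0,"wy": 0,"wz": 0,"fingers": 0.9}
    - {"dx": 0.001,"dy": 0,"dz": 0.05,"wx": 0,"wy": 0,"wz": 0,"fingers": 0.9}
    - {"dx": 0.001,"dy": 0,"dz": 0.055,"wx": 0,"wy": 0,"wz": 0,"fingers": 0.9}
    - {"dx": 0.001,"dy": 0,"dz": 0.057,"wx": 0,"wy": 0,"wz": 0,"fingers": 0.9}
    - {"dx": 0.001,"dy": 0,"dz": 0.057,"wx": 0,"wy": 0,"wz": 0,"fingers": 0.9}
    - {"dx": 0.001,"dy": 0,"dz": 0.057,"wx": 0,"wy": 0,"wz": 0,"fingers": 0.9}

```text
t: 17.3
tcp_pos: [0.4714, 0.0256, 0.005]
ee_rot: [[0.994, -0.11, 0.001], [-0.11, -0.994, -0.0], [0.001, 0.0, -1.0]]
ft_force: [0.2, 0.0, -0.9]
finger_gap: 0.0498
finger_force: 30.0
```

carry_out:
  moves:
    - {"dx": 0,"dy": 0,"dz": 0.0015,"wx": 0,"wy": 0,"wz": 0,"fingers": 0.9}
    - {"dx": 0,"dy": 0,"dz": 0.003,"wx": 0,"wy": 0,"wz": 0,"fingers": 0.9}
    - {"dx": 0,"dy": 0,"dz": 0.003,"wx": 0,"wy": 0,"wz": 0,"fingers": 0.9}
    - {"dx": 0,"dy": 0,"dz": 0.003,"wx": 0,"wy": 0,"wz": 0,"fingers": -0.5}
    - {"dx": 0,"dy": 0,"dz": 0.003,"wx": 0,"wy": 0,"wz": 0,"fingers": -0.5}
    - {"dx": 0,"dy": 0,"dz": 0.003,"wx": 0,"wy": 0,"wz": 0,"fingers": -0.5}
    - {"dx": 0,"dy": 0,"dz": 0.003,"wx": 0,"wy": 0,"wz": 0,"fingers": -0.5}
    - {"dx": 0,"dy": 0,"dz": 0.003,"wx": 0,"wy": 0,"wz": 0,"fingers": -0.5}

```text
t: 17.97
tcp_pos: [0.4709, 0.0256, 0.0013]
ee_rot: [[0.994, -0.11, 0.0], [-0.11, -0.994, -0.0], [0.0, -0.0, -1.0]]
ft_force: [-0.2, 0.8, -0.0]
finger_gap: 0.0661
finger_force: 0.0
```

carry_out:
  moves:
    - {"dx": 0,"dy": 0,"dz": -0.02,"wx": 0,"wy": 0,"wz": 0,"fingers": -0.5}
    - {"dx": 0,"dy": 0,"dz": -0.055,"wx": 0,"wy": 0,"wz": 0,"fingers": -0.5}
    - {"dx": 0,"dy": 0.01,"dz": -0.09,"wx": 0,"wy": 0,"wz": 0,"fingers": -1}
    - {"dx": -0.01,"dy": 0.04,"dz": -0.12,"wx": 0,"wy": 0,"wz": -2,"fingers": -1}
    - {"dx": -0.02,"dy": 0.075,"dz": -0.135,"wx": 0,"wy": 0,"wz": -4,"fingers": -1}
    - {"dx": -0.03,"dy": 0.11,"dz": -0.15,"wx": 0,"wy": 0,"wz": -6.3,"fingers": -1}
    - {"dx": -0.039,"dy": 0.145,"dz": -0.165,"wx": 0,"wy": 0,"wz": -6.3,"fingers": -1}
    - {"dx": -0.039,"dy": 0.18,"dz": -0.18,"wx": 0,"wy": 0,"wz": -6.3,"fingers": -1}
    - {"dx": -0.039,"dy": 0.215,"dz": -0.195,"wx": 0,"wy": 0,"wz": -6.3,"fingers": -1}
    - {"dx": -0.039,"dy": 0.25,"dz": -0.2,"wx": 0,"wy": 0,"wz": -6.3,"fingers": -1}

```text
t: 18.8
tcp_pos: [0.4044, -0.2206, 0.2034]
ee_rot: [[1.0, -0.0, 0.003], [-0.0, -1.0, -0.002], [0.003, 0.002, -1.0]]
ft_force: [1.1, 0.2, 0.6]
finger_gap: 0.088
finger_force: 0.0
```

carry_out:
  moves:
    - {"dx": 0,"dy": 0.02,"dz": 0,"wx": 0,"wy": 0,"wz": 0,"fingers": -1}
    - {"dx": 0,"dy": 0.03,"dz": 0,"wx": 0,"wy": 0,"wz": 0,"fingers": -1}
    - {"dx": 0,"dy": 0.03,"dz": 0,"wx": 0,"wy": 0,"wz": 0,"fingers": -1}
    - {"dx": 0,"dy": 0.03,"dz": 0,"wx": 0,"wy": 0,"wz": 0,"fingers": -1}

```text
t: 19.13
tcp_pos: [0.4045, -0.2478, 0.2008]
ee_rot: [[1.0, -0.0, -0.001], [-0.0, -1.0, 0.001], [-0.001, -0.001, -1.0]]
ft_force: [-0.9, 1.1, 1.2]
finger_gap: 0.0884
finger_force: 0.0
```

Run:
```python
from h import *
np.set_printoptions(precision=4,suppress=True)
s=bot.sense();p=bot.snapshot("wrist");print(s['t'],s['tcp_pos'],s['ee_rot'][0])
c=big(mask(p,(22,150,120),(34,255,255)));print("wax",circ(plane(p,c,.02,s)),c.mean(0))
c=big(mask(p,(0,150,100),(10,255,255)));print("red",circ(plane(p,c,.027,s)),c.min(0))
for n in("scene","side"):
    q=bot.snapshot(n);a=q["pixels"]
    cv2.imwrite(f"pics/{n}8.png",a[:,:,::-1])
```

```text
19.1333 [ 0.4045 -0.2478  0.2008] [ 1.     -0.0003 -0.0009]
wax (array([ 0.433 , -0.2821]), np.float64(0.017785309306668738)) [358.5124 174.9669]
red (array([ 0.4847, -0.0924]), np.float64(0.030094260730514993)) [80 72]
```

View pics/side8.png

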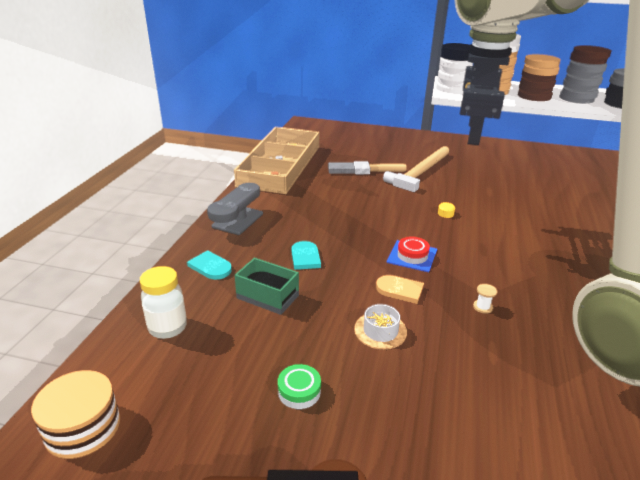

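The side view shows the tan lift lying at (401,289) between the two pads, the stack lowered in the dispenser, and both tins upright. The wax is at (0.433, -0.282).

carry_out:
  moves:
    - {"dx": 0.015,"dy": 0.018,"dz": 0.03,"wx": 0,"wy": 0,"wz": 0,"fingers": -1}
    - {"dx": 0.0285,"dy": 0.0345,"dz": 0.065,"wx": 0,"wy": 0,"wz": 0,"fingers": -1}
    - {"dx": 0.0285,"dy": 0.0345,"dz": 0.1,"wx": 0,"wy": 0,"wz": 0,"fingers": -1}
    - {"dx": 0.0285,"dy": 0.0345,"dz": 0.12,"wx": 0,"wy": 0,"wz": 0,"fingers": -1}
    - {"dx": 0.0285,"dy": 0.0345,"dz": 0.12,"wx": 0,"wy": 0,"wz": 0,"fingers": -1}
    - {"dx": 0.0285,"dy": 0.0345,"dz": 0.12,"wx": 0,"wy": 0,"wz": 0,"fingers": -1}

```text
t: 19.78
tcp_pos: [0.4333, -0.2822, 0.0812]
ee_rot: [[1.0, 0.001, -0.001], [0.001, -1.0, 0.001], [-0.001, -0.001, -1.0]]
ft_force: [-0.4, -0.7, 1.2]
finger_gap: 0.088
finger_force: 0.0
```

Run:
```python
from h import *
np.set_printoptions(precision=4,suppress=True)
s=bot.sense();p=bot.snapshot("wrist");print(s['tcp_pos'])
c=big(mask(p,(22,150,120),(34,255,255),(200,0,440,350)));print("wax",circ(plane(p,c,.02,s)),c.min(0),c.max(0))
for n,b in(("scene",(360,220,415,275)),("side",(370,270,430,303))):
    q=bot.snapshot(n);c=big(mask(q,(12,60,170),(28,190,255),b));r=cv2.minAreaRect(plane(q,c,.01)[:,:2].astype(np.float32));print(n,"tan",r,c.min(0),c.max(0))
```

```text
[ 0.4333 -0.2822  0.0812]
wax (array([ 0.4347, -0.2828]), np.float64(0.018584998548738386)) [288 224] [349 288]
scene tan ((0.49953195452690125, 0.027458999305963516), (0.06089067831635475, 0.0872029960155487), 81.9356918334961) [365 232] [405 256]
side tan ((0.4958730936050415, 0.026421096175909042), (0.06479213386774063, 0.08186565339565277), 83.38224792480469) [376 275] [423 302]
```

carry_out:
  force: 10
  moves:
    - {"dx": 0.0005,"dy": 0.0005,"dz": 0.03,"wx": 0,"wy": 0,"wz": 0,"fingers": -1}
    - {"dx": 0.0005,"dy": 0.0005,"dz": 0.06,"wx": 0,"wy": 0,"wz": 0,"fingers": -1}
    - {"dx": 0.0005,"dy": 0.0005,"dz": 0.075,"wx": 0,"wy": 0,"wz": 0,"fingers": -1}
    - {"dx": 0.0005,"dy": 0.0005,"dz": 0.075,"wx": 0,"wy": 0,"wz": 0,"fingers": 0.2}
    - {"dx": 0.0005,"dy": 0.0005,"dz": 0.075,"wx": 0,"wy": 0,"wz": 0,"fingers": 0.9}
    - {"dx": 0.0005,"dy": 0.0005,"dz": 0.075,"wx": 0,"wy": 0,"wz": 0,"fingers": 0.9}
    - {"dx": 0.0005,"dy": 0.0005,"dz": 0.075,"wx": 0,"wy": 0,"wz": 0,"fingers": 0.9}
    - {"dx": 0.0005,"dy": 0.0005,"dz": 0.075,"wx": 0,"wy": 0,"wz": 0,"fingers": 0.9}
    - {"dx": 0.0005,"dy": 0.0005,"dz": 0.075,"wx": 0,"wy": 0,"wz": 0,"fingers": 0.9}
    - {"dx": 0.0005,"dy": 0.0005,"dz": 0.075,"wx": 0,"wy": 0,"wz": 0,"fingers": 0.9}

```text
t: 20.77
tcp_pos: [0.4338, -0.2837, 0.0068]
ee_rot: [[1.0, -0.0, 0.001], [-0.0, -1.0, -0.001], [0.001, 0.001, -1.0]]
ft_force: [-1.6, -0.4, -0.5]
finger_gap: 0.0438
finger_force: 0.0
```

Still closing, so I'll give it a few more rows before lifting.

carry_out:
  force: 12
  moves:
    - {"dx": 0,"dy": 0,"dz": 0,"wx": 0,"wy": 0,"wz": 0,"fingers": 0.9}
    - {"dx": 0,"dy": 0,"dz": 0,"wx": 0,"wy": 0,"wz": 0,"fingers": 0.9}
    - {"dx": 0,"dy": 0,"dz": 0,"wx": 0,"wy": 0,"wz": 0,"fingers": 0.9}
    - {"dx": 0,"dy": 0,"dz": 0,"wx": 0,"wy": 0,"wz": 0,"fingers": 0.9}

```text
t: 21.1
tcp_pos: [0.4337, -0.2837, 0.0065]
ee_rot: [[1.0, -0.0, 0.0], [-0.0, -1.0, -0.0], [0.0, 0.0, -1.0]]
ft_force: [-0.8, 0.7, 3.9]
finger_gap: 0.0352
finger_force: 12.0
```

carry_out:
  moves:
    - {"dx": 0,"dy": 0,"dz": -0.03,"wx": 0,"wy": 0,"wz": 0,"fingers": 0.9}
    - {"dx": 0,"dy": 0,"dz": -0.065,"wx": 0,"wy": 0,"wz": 0,"fingers": 0.9}
    - {"dx": 0.01,"dy": -0.03,"dz": -0.095,"wx": 0,"wy": 0,"wz": 0,"fingers": 0.9}
    - {"dx": 0.02,"dy": -0.06,"dz": -0.11,"wx": 0,"wy": 0,"wz": 0,"fingers": 0.9}
    - {"dx": 0.03,"dy": -0.095,"dz": -0.11,"wx": 0,"wy": 0,"wz": 0,"fingers": 0.9}
    - {"dx": 0.04,"dy": -0.13,"dz": -0.11,"wx": 0,"wy": 0,"wz": 0,"fingers": 0.9}
    - {"dx": 0.05,"dy": -0.165,"dz": -0.11,"wx": 0,"wy": 0,"wz": 0,"fingers": 0.9}
    - {"dx": 0.051,"dy": -0.193,"dz": -0.11,"wx": 0,"wy": 0,"wz": 0,"fingers": 0.9}
    - {"dx": 0.051,"dy": -0.193,"dz": -0.11,"wx": 0,"wy": 0,"wz": 0,"fingers": 0.9}
    - {"dx": 0.051,"dy": -0.193,"dz": -0.11,"wx": 0,"wy": 0,"wz": 0,"fingers": 0.9}

```text
t: 21.93
tcp_pos: [0.4846, -0.0895, 0.1162]
ee_rot: [[1.0, 0.002, -0.0], [0.002, -1.0, -0.0], [-0.0, 0.0, -1.0]]
ft_force: [-0.1, -0.0, 0.3]
finger_gap: 0.0354
finger_force: 12.0
```

Run:
```python
from h import *
np.set_printoptions(precision=4,suppress=True)
bot.snapshot("side");bot.snapshot("side")
s=bot.sense();p=bot.snapshot("wrist");print(s['tcp_pos'],s['ee_rot'])
c=big(mask(p,(0,150,100),(10,255,255)));u=c[c[:,1]<c[:,1].min()+38];print("red",circ(plane(p,u,.027,s)),c.min(0),c.max(0))
c=big(mask(p,(22,150,120),(34,255,255),(200,200,440,400)));print("wax",circ(plane(p,c,s['tcp_pos'][2]+.0135,s)),c.min(0),c.max(0))
```

```text
[ 0.4847 -0.0913  0.1162] [[ 1.     -0.0005  0.0001]
 [-0.0005 -1.     -0.0003]
 [ 0.0001  0.0003 -1.    ]]
red (array([ 0.4949, -0.0911]), np.float64(0.020409988897957473)) [272 195] [362 279]
wax (array([ 0.4873, -0.0913]), np.float64(0.01907545697445172)) [274 275] [361 369]
```

carry_out:
  moves:
    - {"dx": -0.0005,"dy": 0,"dz": 0.03,"wx": 0,"wy": 0,"wz": 0,"fingers": 0.9}
    - {"dx": -0.0005,"dy": 0,"dz": 0.055,"wx": 0,"wy": 0,"wz": 0,"fingers": 0.9}
    - {"dx": -0.0005,"dy": 0,"dz": 0.07,"wx": 0,"wy": 0,"wz": 0,"fingers": 0.9}
    - {"dx": -0.0005,"dy": 0,"dz": 0.078,"wx": 0,"wy": 0,"wz": 0,"fingers": 0.9}
    - {"dx": -0.0005,"dy": 0,"dz": 0.081,"wx": 0,"wy": 0,"wz": 0,"fingers": 0.9}
    - {"dx": -0.0005,"dy": 0,"dz": 0.081,"wx": 0,"wy": 0,"wz": 0,"fingers": 0.9}
    - {"dx": -0.0005,"dy": 0,"dz": 0.081,"wx": 0,"wy": 0,"wz": 0,"fingers": 0.9}

```text
t: 22.67
tcp_pos: [0.4846, -0.0912, 0.0359]
ee_rot: [[1.0, -0.001, 0.001], [-0.001, -1.0, -0.001], [0.001, 0.001, -1.0]]
ft_force: [0.4, -0.7, -1.0]
finger_gap: 0.0352
finger_force: 12.0
```

carry_out:
  moves:
    - {"dx": 0,"dy": 0,"dz": 0.001,"wx": 0,"wy": 0,"wz": 0,"fingers": 0.9}
    - {"dx": 0,"dy": 0,"dz": 0.0017,"wx": 0,"wy": 0,"wz": 0,"fingers": 0.9}
    - {"dx": 0,"dy": 0,"dz": 0.0017,"wx": 0,"wy": 0,"wz": 0,"fingers": 0.9}
    - {"dx": 0,"dy": 0,"dz": 0.0017,"wx": 0,"wy": 0,"wz": 0,"fingers": -0.4}
    - {"dx": 0,"dy": 0,"dz": 0.0017,"wx": 0,"wy": 0,"wz": 0,"fingers": -0.4}
    - {"dx": 0,"dy": 0,"dz": 0.0017,"wx": 0,"wy": 0,"wz": 0,"fingers": -0.4}
    - {"dx": 0,"dy": 0,"dz": 0.0017,"wx": 0,"wy": 0,"wz": 0,"fingers": -0.4}
    - {"dx": 0,"dy": 0,"dz": 0.0017,"wx": 0,"wy": 0,"wz": 0,"fingers": -0.4}

```text
t: 23.33
tcp_pos: [0.4842, -0.0906, 0.0336]
ee_rot: [[1.0, -0.0, 0.0], [-0.0, -1.0, -0.0], [0.0, 0.0, -1.0]]
ft_force: [1.4, -0.0, -0.5]
finger_gap: 0.0618
finger_force: 0.0
```

carry_out:
  moves:
    - {"dx": 0,"dy": 0,"dz": -0.015,"wx": 0,"wy": 0,"wz": 0,"fingers": -0.4}
    - {"dx": 0,"dy": 0,"dz": -0.04,"wx": 0,"wy": 0,"wz": 0,"fingers": -0.4}
    - {"dx": 0,"dy": 0,"dz": -0.07,"wx": 0,"wy": 0,"wz": 0,"fingers": -0.4}
    - {"dx": -0.02,"dy": 0,"dz": -0.1,"wx": 0,"wy": 0,"wz": 0,"fingers": -0.4}
    - {"dx": -0.04,"dy": -0.03,"dz": -0.13,"wx": 0,"wy": 0,"wz": 0,"fingers": -0.4}
    - {"dx": -0.06,"dy": -0.06,"dz": -0.16,"wx": 0,"wy": 0,"wz": 0,"fingers": -0.4}
    - {"dx": -0.07,"dy": -0.09,"dz": -0.19,"wx": 0,"wy": 0,"wz": 0,"fingers": -0.4}
    - {"dx": -0.07,"dy": -0.1,"dz": -0.21,"wx": 0,"wy": 0,"wz": 0,"fingers": -0.4}
    - {"dx": -0.07,"dy": -0.1,"dz": -0.21,"wx": 0,"wy": 0,"wz": 0,"fingers": -0.4}
    - {"dx": -0.07,"dy": -0.1,"dz": -0.21,"wx": 0,"wy": 0,"wz": 0,"fingers": -0.4}

```text
t: 24.17
tcp_pos: [0.4144, 0.01, 0.2446]
ee_rot: [[1.0, 0.002, 0.003], [0.002, -1.0, -0.001], [0.003, 0.001, -1.0]]
ft_force: [0.4, -0.3, -0.0]
finger_gap: 0.0617
finger_force: 0.0
```

Run:
```python
from h import *
np.set_printoptions(precision=4,suppress=True)
bot.snapshot("side");bot.snapshot("side")
s=bot.sense();p=bot.snapshot("wrist");print(s['t'],s['tcp_pos'])
c=cv2.convexHull(big(mask(p,(0,150,100),(10,255,255)))).reshape(-1,2);print("red",circ(plane(p,c,.027,s)))
c=big(mask(p,(22,150,120),(34,255,255)));print("wax",circ(plane(p,c,.047,s)),c.mean(0))
c=big(mask(p,(100,120,100),(125,255,255)));print("blue",cv2.minAreaRect(plane(p,c,.003,s)[:,:2].astype(np.float32)))
cv2.imwrite("pics/w9.png",p["pixels"][:,:,::-1])
```

```text
24.2667 [0.414  0.0091 0.2427]
red (array([ 0.4845, -0.09  ]), np.float64(0.029629429395099587))
wax (array([ 0.4827, -0.0887]), np.float64(0.017759632076231945)) [428.987  124.7922]
blue ((0.4848936200141907, -0.09181095659732819), (0.08287984877824783, 0.08252479135990143), 83.53353881835938)
```

View pics/w9.png

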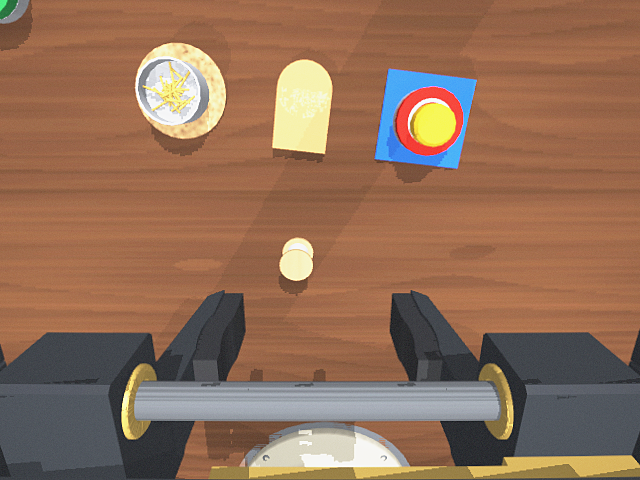

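Everything is in place: the wax at (430,124) is centred on the red tin, the tan lift lies flat at (302,106) and the nail tin is on the cork. I'll check the lift's position and then sign off.

Run:
```python
from h import *
s=bot.sense();p=bot.snapshot("wrist")
c=big(mask(p,(14,40,200),(32,200,255),(265,50,340,160)));r=cv2.minAreaRect(plane(p,c,.01,s)[:,:2].astype(np.float32));print(r)
a=np.array([.5099,.1367]);b=np.array([.4848,-.0915]);d=(a-b)/np.linalg.norm(a-b);e=np.array(r[0])-(a+b)/2
al,ac=e@d,e@[-d[1],d[0]];print(al,ac)
if max(abs(al),abs(ac))<.01: print(bot.sign_off())
```

```text
((0.49730682373046875, 0.023038001731038094), (0.05097145587205887, 0.08064087480306625), 83.30001831054688)
0.0004306555008998378 9.080498988335921e-05
the job is handed in; nothing more can be done
None
```

The bench is set out as asked and handed in at about 24 s of the 112 s allowed; by my last measurements every placed piece was within about 3 mm of its target, but the hand-in gave no verdict.

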